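# Seat the marbling comb in its sprung cradle

## Robot

A 6-joint arm with a two-finger parallel gripper is mounted at the origin on the work surface. World frame = base frame: x ahead of the robot, y to its left, z up, the work surface at z = 0. Lengths are in m, angles in rad, forces in N, time in s.
With the tool pointing down it reaches from about 0.35 to 0.975 m from the base axis. Payload 4.9 kg.
Tool frame: the origin (TCP) lies at the very end of the fingers, on their centre line; the grasp point (between the pads) lies 19 mm behind it; y points along the fingers, z is the direction in which the jaws open and shut, and the axes are right-handed (so a half turn about y gives the same grasp; the last joint's range is limited). The gripper opens to 85 mm and grips with 20 to 120 N. Pads are 22 mm wide; open, the fingers measure 114 mm over their backs; the gripper's body (76 mm by 85 mm) begins 54 mm behind the grasp point. The pads swing forward as they close: fully open they stand 13 mm farther back than shut.
Start: joints at [1.05, 0.053, 1.613, -0, 1.476, -0.119], TCP at [0.244, 0.575, 0.231] pointing down, gripper open.
Joint ranges: [-3.01, 3.01], [-1.01, 2.22], [0.06, 2.58], [-1.02, 4.17], [0.09, 2.62], [-3.14, 3.14]. Speed limits (rad/s): [2.57, 2.57, 3.14, 3.14, 3.14, 3.14].

## Interface

Orientations are given as a rotation vector (axis times angle).
In Python, from station import monitor, viewer, ticket gives the robot as it stands.
- The arm moves only by the tool servo_tool, never from a script. Its argument "commands" is one flat list of numbers, 7 for each row, row after row: the turn, a rotation vector about the tool's x, y, z in rad, then the shift along the tool's x, y, z in cm, then the opening, from 0 (shut) to 1 (fully open). In form: [rx, ry, rz, dx, dy, dz, claw, rx, ry, rz, dx, dy, dz, claw, ...]. A call has 1 to 20 rows; each row shifts and turns the pose as measured when the row begins, along the tool's axes as they then stand; what a row does not reach is not made up. A row lasts 1/10 s, in which the tool goes at most 50 mm and 8.59 degrees, less where a joint would pass 70% of its speed; a pose out of reach is approached as far as the arm can. A call is refused whole if a number of a shift passes 5 or a number of a turn 0.15, either way. A call with a gripper value outside its range is refused whole. The fingers move at their own pace and stop on an object; "grip_force" is the grip in N (left out, the last holds). Time passes only in rows, so rows that do not move let the fingers close. It gives the time, the measured TCP pose, the force and the opening at its end, in the units of the state.
- monitor.get_obs(): the state, without advancing time (a new reading comes with each control period).
- viewer.get_image(name): name is "scene" or "top" or "wrist"; returns a dict with "frame" (420x560x3 uint8, red, green, blue), "depth" (420x560 float32, m along the optical axis (not along the pixel's ray), 0 where there is no reading), "camera_matrix" (3x3 intrinsics, pixels), "cam_to_world" (4x4, takes a point from camera to world coordinates). Camera axes: x right, y down, z forward; pixel columns grow to the right and rows downward; lengths in m; the calibration is good to about 2 mm. The wrist camera is an equidistant fisheye: a pixel r from the principal point sees the ray r / f radians off the axis. A picture is of the moment at which its call begins.
- ticket.finish_job(): hands the job in, once; it reports no verdict.
The state is a dict: "t": time; "q": joint angles; "dq": joint speeds; "effort": joint torques, N m; "tool_pos": TCP position; "tool_rot": TCP orientation; "contact_force": force on the tool from outside, world axes, zero at the start; "wrist_torque": the same for the moment, N m; "opening": finger opening in m.
Only numpy, scipy, OpenCV 4.12 (cv2) and the standard library are available. Lean on these libraries where they do the work, as an engineer would, in place of code of your own. Each camera call takes 0.05 s, during which the arm holds its last target.

## Task

Take the wooden marbling comb out of its grey rinsing dock by the handle, lay it flat on the black rubber board and let go of it. Then take it again by the neck near its head and seat it in the plywood cradle: butt pressed against the sprung steel pad, handle down in the channel, head dropped behind the sill, so that it lies fully home and level and is held there by the spring when you let go. Leave the cup and the two jars where they are.

Things in the scene. Friction and masses are not known exactly. Their poses are not given: they have to be found in the camera images.
- comb_mid (a point): T-shaped wooden marbling comb, loose, 0.13-0.2 kg, wood 26 mm thick throughout. Point: its centre, 13 mm above the underside; x along the handle to the head, y across, z up. Handle 24 mm wide from x=-85 (flat butt) to +60, its part +5 to +60 being the neck; crossbar (head) 64 mm wide (y), x=+60 to +85; flat row of steel teeth to x=+108. Mass centre near x=+20.
- comb_head (a point): On the comb: middle of the crossbar's front face (x=+85 from the centre point), half-way up; axes as the comb. The 23 mm teeth start here, within 30 mm either side, 17.5 to 20.5 mm above the underside.
- dock_seat (a point): Grey fixed rinsing dock with open-topped T-shaped recess. Point: recess floor, 30 mm above the table, under the comb's centre at the start; x along the comb to its head. Walls, 34 mm above the point, enclose neck and head closely (3 to 7 mm play) from x=-5 to +127; only the handle (x=-85 to -5) sticks out, 30 mm over the table, and can be gripped. Lift straight up.
- board_top (a point): Black rubber-covered flat board, fixed, 250 mm (x) by 150 mm (y), 12 mm thick. Point: centre of its upper face, z up. The comb is laid flat on it, its centre over the board, any way round.
- cradle_seat (a point): Fixed plywood cradle. Point: where the comb's centre lies when seated, axes as the comb's (x to the head), 48 mm above the table. Floors under handle and head 13 mm below it. Handle channel x=-73 to 0, 29 mm wide between walls rising 10 mm above the point, flared at the top; 3 mm of the handle stand proud. From x=0 to +60 there is only a base plate 40 mm below: room for fingers at the neck.
- sill (a point): Middle of the cradle sill's inner top edge (x=+85, 10 mm above the floors), axes as the cradle. The seated head rests just behind it on a rest 25 mm long, 50 mm wide; the sill is 10 mm thick (x), 50 mm wide; the teeth pass over it.
- pad (a point): Centre of the sprung steel pad's face (moves with it), 10 mm above the seat point; pad 24 mm wide, 42 high. Face at x=-80 from the seat point at rest, can be pushed back to -94. Post behind it to x=-125, 80 mm above table. The comb (170 mm without teeth) fits only with the pad pushed back over 5 mm: above sill height push the butt 7 to 12 mm past first touch, then lower.
- plunger (a joint): Travel of the cradle's sprung pad: 0 at rest, grows as it is pushed back (m), to 0.014. About 3 N starts it, 5 N at 0.005 (comb seated), 8.6 N at 0.014. The seated comb stays pressed against the sill by it.
- cup: White plastic cup, 80 mm across, 95 mm high, loose; origin at the centre of its underside. Bystander.
- jar_a: Small closed glass jar, 52 mm across, 45 mm high, loose; origin at the centre of its underside. Bystander.
- jar_b: Second jar like jar_a. Bystander.
Mind the look-alikes: they are no part of the job. Of the things that look like the part that bears comb_mid, the largest one is meant.

How it is judged:
On the way:
1. the comb lies flat on the board, let go and still (x of comb_mid in the frame of board_top between -0.12 and 0.12 m and y of comb_mid in the frame of board_top between -0.075 and 0.075 m and z of comb_mid in the frame of board_top between 0.009 and 0.017 m and angle between comb_mid's own z axis and vertical below 0.06 rad and contact force between the fingers and comb below 0.1 N and linear speed of comb below 0.02 m/s), for 0.2 s.
At the end, for the whole second after the job is handed in: The comb lies at rest in the cradle, its centre within 3 mm lengthwise, 4 mm sideways and 3 mm in height of the seated place, in line and level within 0.05 rad, the sprung pad held back 2 to 8 mm by its butt (x of comb_mid in the frame of cradle_seat between -0.003 and 0.003 m and y of comb_mid in the frame of cradle_seat between -0.004 and 0.004 m and z of comb_mid in the frame of cradle_seat between -0.003 and 0.003 m and angle between the x axis of comb_mid and the x axis of cradle_seat, either way round below 0.05 rad and angle between comb_mid's own z axis and vertical below 0.05 rad and value of joint plunger between 0.002 and 0.008 m and linear speed of comb below 0.01 m/s and angular speed of comb below 0.1 rad/s); the robot touches nothing.
It fails at once if the cup or a jar moved more than 20 mm (distance of any of cup, jar_a, jar_b from where it was at the start of the episode above 0.02 m).
It also fails if it takes over 64 s, if anything falls off the work surface, if the arm or the gripper's body presses on something with over 40 N, if the wrist force passes 120 N, or if a joint passes its speed limit or range.

## Working session

There is one attempt and no reset: what is moved stays moved. The work goes in short steps, Python scripts to look and compute and a tool call to move; the robot and the scene stay as the last step left them, time stands still between calls to the robot, and variables do not carry over. Pictures are saved under pics/ and viewed, and the job is handed in when it is done.

Besides the shell and the picture viewer there is one more tool, called after "Emit:" as name(argument=value, ...) on one line, values as JSON. servo_tool: Moves the arm, as the interface text tells. Its arguments: {"type":"object","properties":{"commands":{"type":"array","items":{"type":"number"}},"grip_force":{"type":"number"}},"required":["commands"]}

```bash
mkdir -p pics; ls; cat > h.py <<'E'
import numpy as np, cv2, sys
sys.path.insert(0,'.')
from station import monitor, viewer, ticket
def snap(name,fn):
    im=viewer.get_image(name); cv2.imwrite('pics/'+fn+'.png',cv2.cvtColor(im['frame'],cv2.COLOR_RGB2BGR))
    np.savez('pics/'+fn+'.npz',**{k:im[k] for k in('frame','depth','camera_matrix','cam_to_world')}); return im
def load(fn): return np.load('pics/'+fn+'.npz')
def pt(im,u,v,z=None,d=None):
    K=im['camera_matrix'];T=im['cam_to_world'];r=np.array([(u-K[0,2])/K[0,0],(v-K[1,2])/K[1,1],1.])
    R=T[:3,:3]@r
    if z is not None: return T[:3,3]+R*(z-T[2,3])/R[2]
    if d is None: d=im['depth'][int(round(v)),int(round(u))]
    return T[:3,3]+R*d
def crop(fn,u0,v0,u1,v1,s,out):
    f=cv2.imread('pics/'+fn+'.png')[v0:v1,u0:u1]; cv2.imwrite('pics/'+out+'.png',cv2.resize(f,None,fx=s,fy=s,interpolation=cv2.INTER_CUBIC))
E
python3 - <<'E'
from h import *
o=monitor.get_obs();print(o)
for n in('scene','top','wrist'): 
    im=snap(n,n+'0');print(n,im['camera_matrix'],im['cam_to_world'].round(3))
E
```

```text
pics
{'t': 0.0, 'q': array([ 1.04996481e+00,  5.33569564e-02,  1.61429037e+00,  4.89689501e-06,
        1.47598422e+00, -1.18996579e-01]), 'dq': array([-0.00209014,  0.00023901,  0.00091218,  0.00099652,  0.00012601,
        0.00093197]), 'effort': array([ 1.43985588e-03, -3.93683624e+01, -3.70177603e+01, -3.97811550e-05,
        6.95518451e-03, -2.73671411e-06]), 'tool_pos': array([0.24412956, 0.57467813, 0.23006512]), 'tool_rot': array([-1.54965412,  0.31581031, -0.31478996]), 'contact_force': array([-0.02365916,  0.00398717, -0.19289665]), 'wrist_torque': array([0.05285915, 0.03764357, 0.00871446]), 'opening': 0.08518931486570987}
scene [[399.40055484   0.         275.88802576]
 [  0.         399.40055484 205.29785959]
 [  0.           0.           1.        ]] [[-0.685  0.562 -0.464  1.109]
 [ 0.729  0.533 -0.43   0.386]
 [ 0.006 -0.632 -0.775  0.959]
 [ 0.     0.     0.     1.   ]]
top [[481.60401212   0.         272.36842165]
 [  0.         481.60401212 211.84846858]
 [  0.           0.           1.        ]] [[ 0.019 -0.996  0.082  0.501]
 [-1.    -0.02  -0.016 -0.076]
 [ 0.017 -0.082 -0.997  1.364]
 [ 0.     0.     0.     1.   ]]
wrist [[325.1922621    0.         275.57867507]
 [  0.         325.1922621  205.87626827]
 [  0.           0.           1.        ]] [[ 0.391  0.873  0.29   0.169]
 [ 0.92  -0.371 -0.124  0.607]
 [-0.001  0.315 -0.949  0.373]
 [ 0.     0.     0.     1.   ]]
```

View pics/scene0.png

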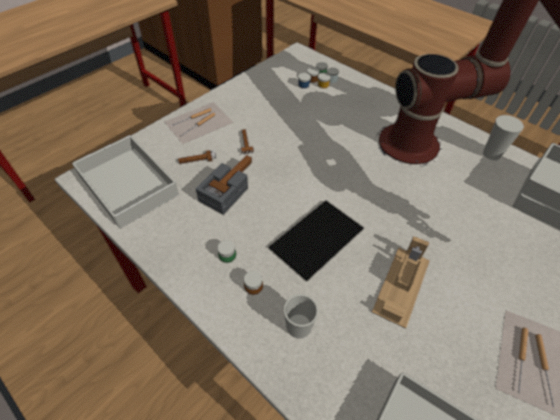

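View pics/top0.png

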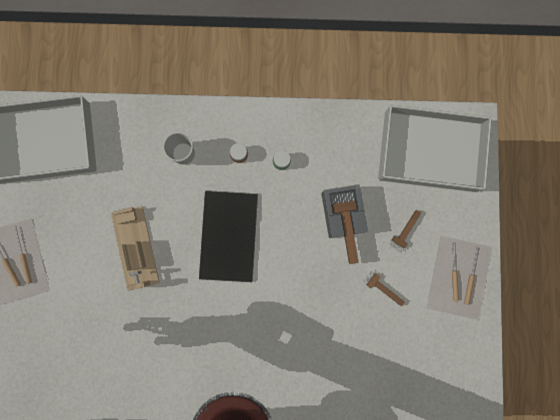

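View pics/wrist0.png

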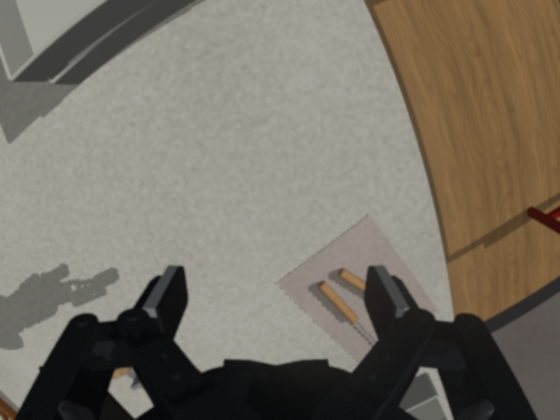

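```bash
python3 - <<'E'
from h import *
crop('top0',310,170,440,310,5,'c1');crop('top0',95,190,265,300,4.5,'c2')
E
```

```text
(no output)
```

View pics/c1.png

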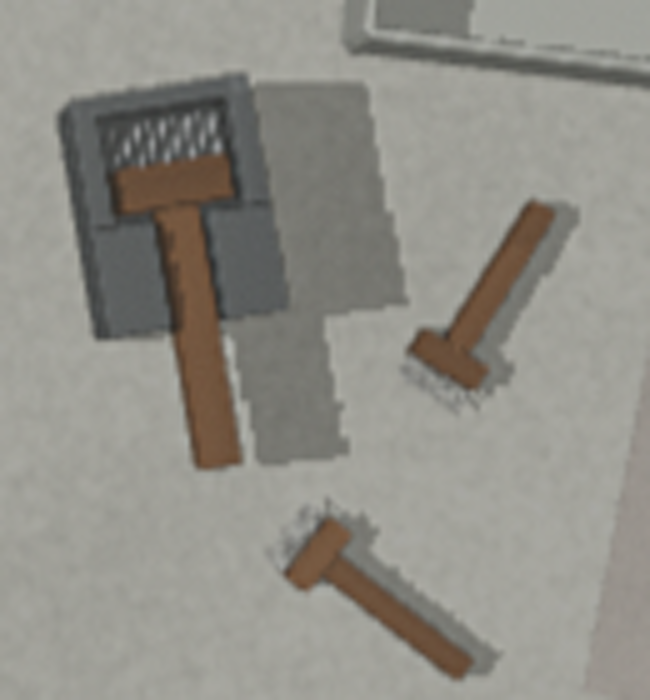

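View pics/c2.png

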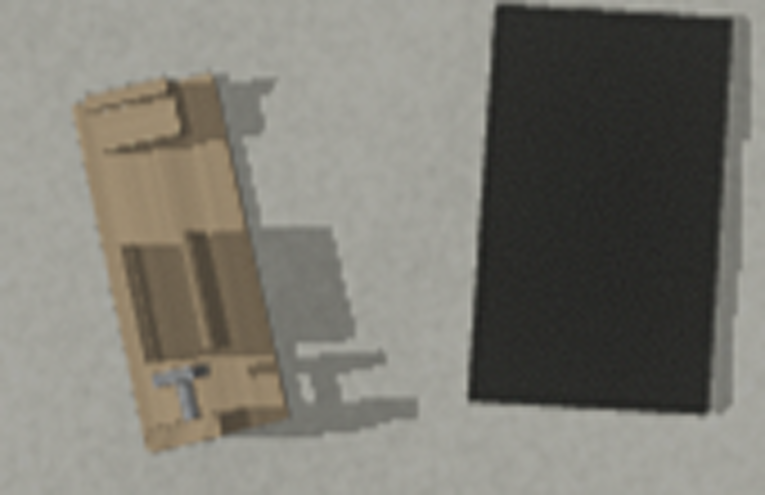

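```bash
python3 - <<'E'
from h import *
im=load('top0')
def c1(x,y,z): return pt(im,(x+.5)/5-.5+310,(y+.5)/5-.5+170,z)
def c2(x,y,z): return pt(im,(x+.5)/4.5-.5+95,(y+.5)/4.5-.5+190,z)
b=c1(219,466,.056);f=c1(173,163,.056);print(b,f,np.linalg.norm(f-b),(b+f)/2,np.degrees(np.arctan2(*(f-b)[1::-1])))
# fit via mask
fr=im['frame'].astype(int);K=im['camera_matrix']
vv,uu=np.mgrid[170:270,315:375]
P=np.array([pt(im,u,v) for u,v in zip(uu.ravel(),vv.ravel())]);C=fr[170:270,315:375].reshape(-1,3)
m=(C[:,0]-C[:,2]>30)&(P[:,2]>.045)
Q=P[m];print(m.sum(),np.percentile(Q[:,2],[5,50,95]))
r=cv2.minAreaRect(Q[:,:2].astype(np.float32)*1000);print(r)
print('board',[c2(*p,.012).round(3) for p in((496,5),(733,18),(708,413),(470,402))])
B=np.mean([c2(*p,.012) for p in((496,5),(733,18),(708,413),(470,402))],0);print(B)
vv,uu=np.mgrid[200:297,108:165]
d=im['depth'][200:297,108:165]
P=np.array([pt(im,u,v) for u,v in zip(uu.ravel(),vv.ravel())]).reshape(97,57,3)
z=(P[...,2]*1000).round().astype(int)
for row in z[::3,::2]: print(' '.join('%3d'%x for x in row))
for n,u,v in(('cup',178,148),('ja',239,152),('jb',282,160)): print(n,pt(im,u,v))
E
```

```text
[ 0.47453702 -0.31912869  0.056     ] [ 0.63907623 -0.29300253  0.056     ] 0.16660050572884885 [ 0.55680663 -0.30606561  0.056     ] 9.022319952804573
625 [0.05090698 0.05599229 0.06050875]
((555.22607421875, -200.95941162109375), (169.34152221679688, 252.6953125), 1.6453027725219727)
board [array([0.668, 0.094, 0.012]), array([ 0.663, -0.055,  0.012]), array([ 0.417, -0.044,  0.012]), array([0.421, 0.102, 0.012])]
[0.5422418  0.02434758 0.012     ]
  2   0   4   0   0   0  -1  -1   1   1  -2  -4   0   6  -1   2   3  -1  -3   0   1   0   2   0  -5   3   1   0  -3
  4   3   0  -1  -6   1   1   2   0  -1  -1  -1   2   2   5   4   1   0  -2   3  -7   0   5  -5  -3  -1   7   1   0
  0   2  -7   0   1  -1  -6   3   2   3   2   0  -5   1  -1   7   8   5   2  -1   7   2   0   0  -1  10   0   5   0
 -3   1   1   2  -6  -2  45  44  48  47  45  46  42  23   9   8   6   9  -4  -1   3   3   1  -2  -1   9   2   7   2
  2   4   4  46  45  42  49  40  37  35  36  29  36  32  10   7  10   6   1  -3   3   1   4  -1   1   2   2   0  -1
  0   2  11  11  33  35  32  41  36  38  38  38 1364  37  12   9 
[... 2604 characters left out ...]
 -2   1   4  -1  -2   0   0  -3   3   8   8  10  77  83  78  81  80  81  71  54  35  10   3  -2   0  -3  -1  -4  -2
 -5  10   1   4   2   2   1  -2  -1   5  80  82  83  83  84  81  81   1  -1   2  -1   3   1   4   3   3   2  -2   0
  5   1   0   0   7  -3  -2  -3  -1  -4   0   1   2  -3  -2   6   3   0  -2   0   8   3   2   3   3   1  -1   3   6
  0   4  -1   2   4  -1   3   4   1   2   0   1  -1  -4   0   0   2   2   2   3   4   1  -4   6  -2   1   4  -3  -3
  3  -4  -2  -5  -1   3  -2   4   2  -1  -2   0  -3  -1   1  -1  -1   0   2  -2   5  -6   2   2   4  -2   5  -1   6
cup [0.78966142 0.17470813 0.0064413 ]
ja [ 0.77442664 -0.00127732  0.04326748]
jb [ 0.75411048 -0.1210168   0.0458968 ]
```

```bash
cat >> h.py <<'E'
from scipy.spatial.transform import Rotation as Ro
def pose():
    o=monitor.get_obs(); return o,o['tool_pos'],Ro.from_rotvec(o['tool_rot']).as_matrix()
def target_R(yaw): # tool x along (cos yaw, sin yaw), y down
    x=np.array([np.cos(yaw),np.sin(yaw),0]);y=np.array([0,0,-1.]);return np.stack([x,y,np.cross(x,y)],1)
def plan(p,yaw):
    o,p0,R=pose(); 
    print('t %.2f'%o['t'],'pos',p0.round(4),'xaxis yaw deg',np.degrees(np.arctan2(R[1,0],R[0,0])).round(2),'y',R[:,1].round(4),'F',o['contact_force'].round(2),'T',o['wrist_torque'].round(2),'open',round(o['opening'],4),'q',o['q'].round(2))
    for k in (0,np.pi):
        Rt=target_R(yaw+k); rv=Ro.from_matrix(R.T@Rt).as_rotvec(); print(' rot',rv.round(4))
    print(' shift cm',(R.T@(np.array(p)-p0)*100).round(2), 'shift in target frame',(target_R(yaw).T@(np.array(p)-p0)*100).round(2))
def comb(c,yaw,x): return np.array(c)[:2]+x*np.array([np.cos(yaw),np.sin(yaw)])
E
python3 - <<'E'
from h import *
y=np.radians(9.0);c=comb((.557,-.306),y,-.03);print(c)
plan([c[0],c[1],.2],y)
E
```

```text
[ 0.52736935 -0.31069303]
t 0.15 pos [0.2442 0.5748 0.2303] xaxis yaw deg -23.02 y [-8.0e-04 -1.4e-03 -1.0e+00] F [-0.44  0.52  0.26] T [-0.01  0.02 -0.02] open 0.0854 q [ 1.05  0.05  1.61 -0.    1.48 -0.12]
 rot [ 0.0015 -0.5588 -0.0006]
 rot [8.0000e-04 2.5828e+00 2.0000e-03]
 shift cm [ 60.69   3.13 -70.42] shift in target frame [ 14.12   3.03 -91.89]
```

Emit:
servo_tool(commands=[0, -0.14, 0, 0, 0, 0, 1, 0, -0.14, 0, 0, 0, 0, 1, 0, -0.14, 0, 0, 0, 0, 1, 0, -0.14, 0, 0, 0, 0, 1])

```text
t: 0.55
tool_pos: [0.2436, 0.5738, 0.228]
tool_rot: [-1.571, -0.139, 0.143]
contact_force: [-0.1, -0.5, -0.0]
opening: 0.0853
```

```bash
python3 - <<'E'
from h import *
plan([.46,.24,.28],np.radians(9))
E
```

```text
t 0.55 pos [0.2436 0.5738 0.228 ] xaxis yaw deg 10.28 y [-0.0027 -0.0047 -1.    ] F [-0.08 -0.48 -0.03] T [-0.03  0.03  0.02] open 0.0853 q [ 1.05  0.05  1.62  0.    1.48 -0.7 ]
 rot [ 0.0041  0.0224 -0.0034]
 rot [-0.0053 -3.1192 -0.0065]
 shift cm [ 15.31  -5.1  -36.73] shift in target frame [ 16.15  -5.2  -36.36]
```

Emit:
servo_tool(commands=[0, 0, 0, 1.9, -0.6, -4.6, 1, 0, 0, 0, 1.9, -0.6, -4.6, 1, 0, 0, 0, 1.9, -0.6, -4.6, 1, 0, 0, 0, 1.9, -0.6, -4.6, 1, 0, 0, 0, 1.9, -0.6, -4.6, 1, 0, 0, 0, 1.9, -0.6, -4.6, 1, 0, 0, 0, 1.9, -0.6, -4.6, 1, 0, 0, 0, 1.9, -0.6, -4.6, 1, 0, 0, 0, 0, 0, 0, 1, 0, 0, 0, 0, 0, 0, 1])

```text
t: 1.55
tool_pos: [0.4607, 0.2349, 0.2731]
tool_rot: [-1.575, -0.14, 0.151]
contact_force: [-0.5, 0.7, 0.4]
opening: 0.0853
```

```bash
python3 - <<'E'
from h import *
im=snap('wrist','w1')
plan([.46,.24,.28],np.radians(9))
E
```

```text
t 1.60 pos [0.4607 0.2352 0.2731] xaxis yaw deg 10.67 y [-0.0053 -0.01   -0.9999] F [-0.21 -0.08  0.63] T [-0.03 -0.02 -0.01] open 0.0854 q [ 0.33 -0.22  1.8  -0.01  1.57 -1.42]
 rot [ 0.0089  0.0291 -0.0069]
 rot [-0.0107 -3.1124 -0.0139]
 shift cm [ 0.02 -0.69  0.48] shift in target frame [ 0.01 -0.69  0.49]
```

View pics/w1.png

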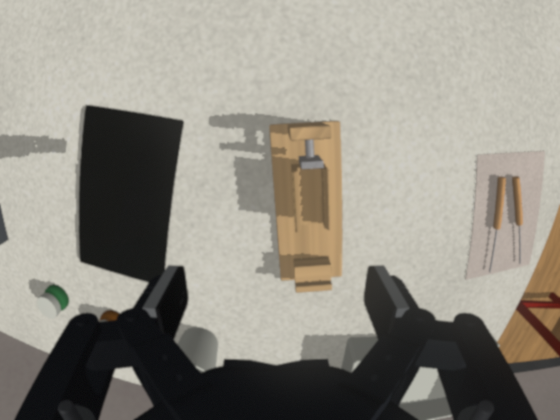

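```bash
cat >> h.py <<'E'
def wpt(im,u,v,z=None,d=None):
    K=im['camera_matrix'];T=im['cam_to_world'];a=(u-K[0,2])/K[0,0];b=(v-K[1,2])/K[1,1];r=np.hypot(a,b)
    s=np.tan(r)/r if r>1e-9 else 1.; R=T[:3,:3]@np.array([a*s,b*s,1.])
    if z is not None: return T[:3,3]+R*(z-T[2,3])/R[2]
    if d is None: d=im['depth'][int(round(v)),int(round(u))]
    return T[:3,3]+R*d
E
python3 - <<'E'
from h import *
crop('w1',255,110,360,300,4,'c3')
crop('w1',280,115,345,235,5,'c4')
E
```

```text
(no output)
```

View pics/c3.png

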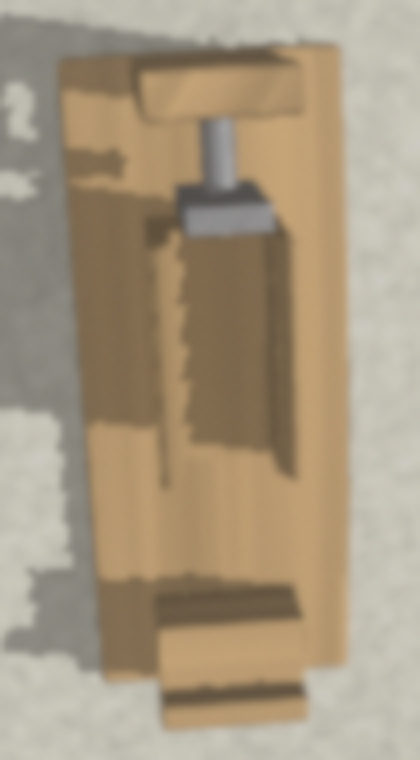

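```bash
python3 - <<'E'
from h import *
im=load('w1');print(im['cam_to_world'].round(3))
def c(x,y,z): return wpt(im,(x+.5)/4-.5+255,(y+.5)/4-.5+110,z)
P={}
for n,x,y,z in [('sillL',163,706,.045),('sillR',307,693,.045),('silloL',163,727,.045),('silloR',307,718,.045),('restL',160,632,.035),('restR',302,617,.035),('padL',190,236,.079),('padR',275,232,.079),('postfL',143,122,.08),('postfR',302,110,.08),('postbL',140,70,.08),('postbR',300,62,.08),('baseUL',60,60,.008),('baseUR',340,45,.008),('baseDL',105,682,.008),('baseDR',345,664,.008)]:
    P[n]=c(x,y,z);print(n,P[n].round(4))
m=lambda a,b:(P[a]+P[b])/2
ax=m('sillL','sillR')-m('postfL','postfR');print(np.degrees(np.arctan2(ax[1],ax[0])))
ax=m('sillL','sillR')-m('padL','padR');print(np.degrees(np.arctan2(ax[1],ax[0])),np.linalg.norm(ax[:2]))
for a,b in(('baseUL','baseDL'),('baseUR','baseDR')):
    d=P[b]-P[a];print('base side',np.degrees(np.arctan2(d[1],d[0])),np.linalg.norm(d))
E
```

```text
[[-0.184  0.934  0.305  0.381]
 [ 0.983  0.177  0.05   0.222]
 [-0.007  0.309 -0.951  0.416]
 [ 0.     0.     0.     1.   ]]
sillL [0.6061 0.2882 0.045 ]
sillR [0.593  0.3349 0.045 ]
silloL [0.6144 0.29   0.045 ]
silloR [0.6027 0.3376 0.045 ]
restL [0.5837 0.2829 0.035 ]
restR [0.5699 0.3286 0.035 ]
padL [0.4433 0.2597 0.079 ]
padR [0.4379 0.2817 0.079 ]
postfL [0.4159 0.2415 0.08  ]
postfR [0.4045 0.2816 0.08  ]
postbL [0.4027 0.2382 0.08  ]
postbR [0.3923 0.2784 0.08  ]
baseUL [0.4089 0.2166 0.008 ]
baseUR [0.3867 0.3019 0.008 ]
baseDL [0.6222 0.2719 0.008 ]
baseDR [0.5997 0.357  0.008 ]
14.797062101678145
14.427163088473343 0.1640868724162655
base side 14.526353444639607 0.2203607679586495
base side 14.499733325704993 0.22005196051448747
```

View pics/c4.png

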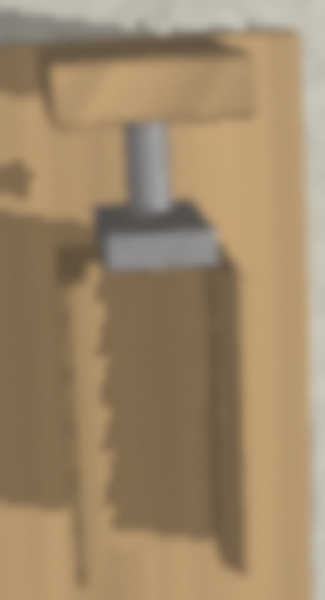

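```bash
python3 - <<'E'
from h import *
plan([.50,-.315,.24],np.radians(9))
E
```

```text
t 1.60 pos [0.4607 0.2352 0.2731] xaxis yaw deg 10.67 y [-0.0053 -0.01   -0.9999] F [-0.21 -0.08  0.63] T [-0.03 -0.02 -0.01] open 0.0854 q [ 0.33 -0.22  1.8  -0.01  1.57 -1.42]
 rot [ 0.0089  0.0291 -0.0069]
 rot [-0.0107 -3.1124 -0.0139]
 shift cm [ -6.29   3.84 -54.76] shift in target frame [ -4.72   3.31 -54.96]
```

Emit:
servo_tool(commands=[0.009, 0.029, -0.007, 0, 0, 0, 1, 0, 0, 0, -0.4, 0.3, -4.6, 1, 0, 0, 0, -0.4, 0.3, -4.6, 1, 0, 0, 0, -0.4, 0.3, -4.6, 1, 0, 0, 0, -0.4, 0.3, -4.6, 1, 0, 0, 0, -0.4, 0.3, -4.6, 1, 0, 0, 0, -0.4, 0.3, -4.6, 1, 0, 0, 0, -0.4, 0.3, -4.6, 1, 0, 0, 0, -0.4, 0.3, -4.6, 1, 0, 0, 0, -0.4, 0.3, -4.6, 1, 0, 0, 0, -0.4, 0.3, -4.6, 1, 0, 0, 0, -0.4, 0.3, -4.6, 1, 0, 0, 0, -0.4, 0.3, -4.6, 1, 0, 0, 0, 0, 0, 0, 1])

```text
t: 3.0
tool_pos: [0.5071, -0.3151, 0.2288]
tool_rot: [-1.558, -0.147, 0.14]
contact_force: [-0.5, 1.0, -0.1]
opening: 0.0851
```

```bash
python3 - <<'E'
from h import *
im=snap('wrist','w2')
plan([.5274,-.3107,.033],np.radians(9))
crop('w2',200,100,360,300,3.7,'c5')
E
```

```text
t 3.05 pos [ 0.5072 -0.3129  0.229 ] xaxis yaw deg 10.56 y [ 0.0037  0.0099 -0.9999] F [-0.37  1.16 -0.13] T [ 0.05 -0.01  0.  ] open 0.0853 q [-0.68 -0.01  1.68  0.01  1.47 -2.44]
 rot [-0.0091  0.0273  0.0053]
 rot [ 0.0082 -3.1143  0.0142]
 shift cm [ 1.92 19.61 -0.33] shift in target frame [ 2.03 19.6  -0.1 ]
```

View pics/w2.png

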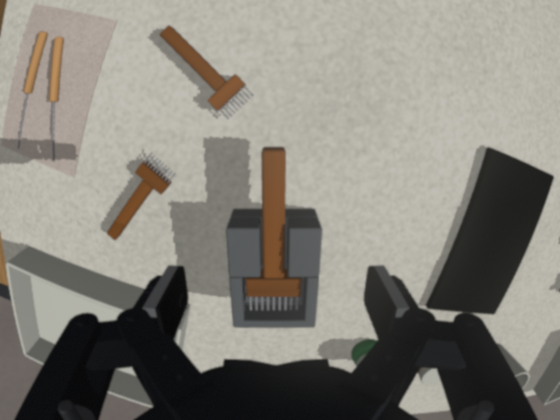

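View pics/c5.png

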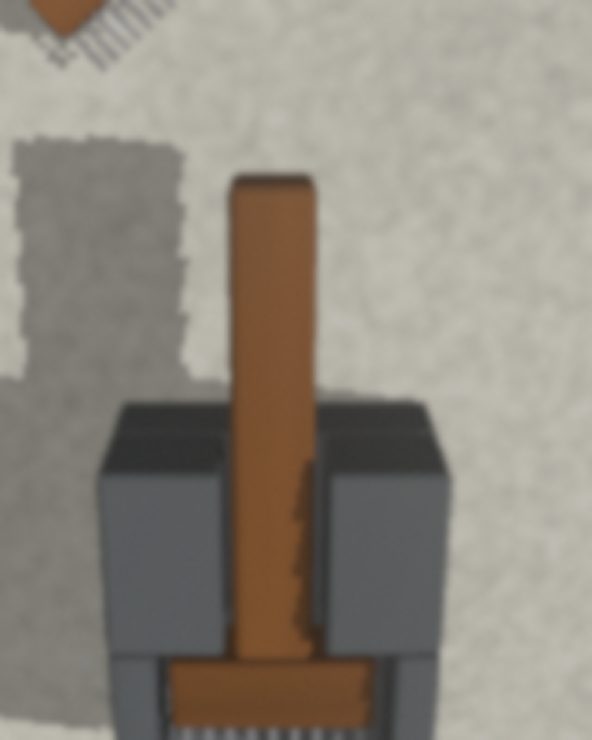

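```bash
python3 - <<'E'
from h import *
im=load('w2')
def c(x,y,z): return wpt(im,(x+.5)/3.7-.5+200,(y+.5)/3.7-.5+100,z)
b=(c(230,187,.056)+c(315,185,.056))/2; n=(c(235,660,.056)+c(313,658,.056))/2
d=n-b; y=np.arctan2(d[1],d[0]); print(b,n,np.linalg.norm(d),'expect .145',np.degrees(y))
ce=b[:2]+.085*np.array([np.cos(y),np.sin(y)]);print(ce, comb(ce,y,-.03))
w=(c(105,477,.064)+c(450,475,.064))/2;print('dock edge',w,(w-b)@[np.cos(y),np.sin(y),0]-.085)
t=comb(ce,y,-.031);plan([*t,.033],y)
E
```

```text
[ 0.47419981 -0.32110286  0.056     ] [ 0.61489169 -0.29502899  0.056     ] 0.14308756947749632 expect .145 10.499280057250633
[ 0.55777667 -0.30561389] [ 0.52827896 -0.31108059]
dock edge [ 0.55197603 -0.30549493  0.064     ] -0.005681851084233955
t 3.05 pos [ 0.5072 -0.3129  0.229 ] xaxis yaw deg 10.56 y [ 0.0037  0.0099 -0.9999] F [-0.37  1.16 -0.13] T [ 0.05 -0.01  0.  ] open 0.0853 q [-0.68 -0.01  1.68  0.01  1.47 -2.44]
 rot [-0.0091  0.0011  0.0054]
 rot [ 0.0085 -3.1404  0.0142]
 shift cm [ 1.9  19.61 -0.38] shift in target frame [ 2.   19.6  -0.21]
```

Emit:
servo_tool(commands=[-0.009, 0, 0.005, 0, 0, 0, 1, 0, 0, 0, 1.0, 4.5, -0.1, 1, 0, 0, 0, 1.0, 4.5, -0.1, 1, 0, 0, 0, 0, 4.5, 0, 1, 0, 0, 0, 0, 0, 0, 1], grip_force=100)

```text
t: 3.55
tool_pos: [0.5329, -0.303, 0.0948]
tool_rot: [-1.571, -0.158, 0.147]
contact_force: [-0.5, -0.1, -0.5]
opening: 0.0853
```

```bash
python3 - <<'E'
from h import *
plan([.5274,-.3113,.033],np.radians(10.5))
E
```

```text
t 3.55 pos [ 0.5329 -0.303   0.0948] xaxis yaw deg 11.11 y [ 0.0074 -0.0049 -1.    ] F [-0.5  -0.06 -0.49] T [-0.01  0.02  0.02] open 0.0853 q [-0.64  0.14  1.76  0.    1.24 -2.4 ]
 rot [0.0062 0.0107 0.0063]
 rot [ 0.0099 -3.1309 -0.0098]
 shift cm [-0.74  6.18 -0.67] shift in target frame [-0.7   6.18 -0.71]
```

Emit:
servo_tool(commands=[0.006, 0.01, 0.006, -0.7, 0, -0.7, 1, 0, 0, 0, 0, 2.0, 0, 1, 0, 0, 0, 0, 2.0, 0, 1, 0, 0, 0, 0, 0, 0, 1])

```text
t: 3.95
tool_pos: [0.5323, -0.312, 0.0652]
tool_rot: [-1.575, -0.155, 0.14]
contact_force: [-0.4, 0.6, -0.6]
opening: 0.0856
```

```bash
python3 - <<'E'
from h import *
plan([.5274,-.3113,.033],np.radians(10.5))
E
```

```text
t 3.95 pos [ 0.5323 -0.312   0.0652] xaxis yaw deg 10.76 y [ 0.0101 -0.0087 -0.9999] F [-0.45  0.57 -0.56] T [-0.01 -0.    0.  ] open 0.0856 q [-0.65  0.18  1.77 -0.    1.18 -2.41]
 rot [0.0104 0.0046 0.0083]
 rot [ 0.013  -3.1369 -0.0163]
 shift cm [-0.49  3.22  0.2 ] shift in target frame [-0.47  3.22  0.16]
```

Emit:
servo_tool(commands=[0.01, 0.004, 0.008, -0.5, 0, 0.2, 1, 0, 0, 0, 0, 0, 0, 1, 0, 0, 0, 0, 1.6, 0, 1, 0, 0, 0, 0, 1.6, 0, 1, 0, 0, 0, 0, 0, 0, 1])

```text
t: 4.45
tool_pos: [0.531, -0.3146, 0.041]
tool_rot: [-1.576, -0.152, 0.136]
contact_force: [-0.5, -1.5, 0.1]
opening: 0.0856
```

```bash
python3 - <<'E'
from h import *
plan([.5274,-.3113,.033],np.radians(10.5))
snap('wrist','w3')
E
```

```text
t 4.45 pos [ 0.531  -0.3146  0.041 ] xaxis yaw deg 10.5 y [ 0.0108 -0.0087 -0.9999] F [-0.52 -1.47  0.07] T [ 0.   -0.04  0.01] open 0.0856 q [-0.66  0.21  1.78 -0.    1.14 -2.41]
 rot [ 0.0105 -0.      0.009 ]
 rot [-0.0142  3.1415  0.0165]
 shift cm [-0.3  0.8  0.4] shift in target frame [-0.29  0.8   0.39]
```

View pics/w3.png

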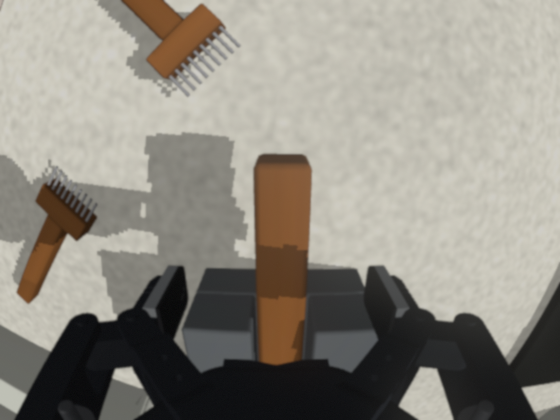

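Emit:
servo_tool(commands=[0.012, 0, 0.01, -0.3, 0.6, 0.35, 1, 0.01, 0, 0.008, -0.2, 0.4, 0.3, 1, 0, 0, 0, 0, 0, 0, 1])

```text
t: 4.8
tool_pos: [0.5247, -0.3089, 0.0305]
tool_rot: [-1.554, -0.135, 0.153]
contact_force: [-0.5, 0.2, 0.7]
opening: 0.0855
```

```bash
python3 - <<'E'
from h import *
plan([.5274,-.3113,.033],np.radians(10.5))
E
```

```text
t 4.80 pos [ 0.5247 -0.3089  0.0305] xaxis yaw deg 10.51 y [-0.0127  0.0112 -0.9999] F [-0.48  0.18  0.69] T [-0.02 -0.01  0.03] open 0.0855 q [-0.65  0.23  1.78  0.    1.15 -2.41]
 rot [-0.0133  0.     -0.0105]
 rot [-0.0165 -3.1415  0.0209]
 shift cm [ 0.22 -0.25 -0.28] shift in target frame [ 0.22 -0.25 -0.28]
```

Emit:
servo_tool(commands=[-0.014, 0, -0.011, 0.2, -0.2, -0.25, 1])

```text
t: 4.9
tool_pos: [0.5271, -0.311, 0.032]
tool_rot: [-1.567, -0.144, 0.144]
contact_force: [0.1, 0.4, -0.6]
opening: 0.0854
```

```bash
python3 - <<'E'
from h import *
plan([.5274,-.3113,.033],np.radians(10.5))
E
```

```text
t 4.90 pos [ 0.5271 -0.311   0.032 ] xaxis yaw deg 10.5 y [ 5.e-04 -5.e-04 -1.e+00] F [ 0.13  0.41 -0.61] T [ 0.02 -0.01  0.01] open 0.0854 q [-0.65  0.22  1.78 -0.    1.14 -2.41]
 rot [ 0.0006 -0.      0.0004]
 rot [-6.0000e-04  3.1416e+00  9.0000e-04]
 shift cm [ 0.02 -0.1  -0.03] shift in target frame [ 0.02 -0.1  -0.03]
```

Emit:
servo_tool(commands=[0, 0, 0, 0, 0, 0, 0, 0, 0, 0, 0, 0, 0, 0, 0, 0, 0, 0, 0, 0, 0, 0, 0, 0, 0, 0, 0, 0, 0, 0, 0, 0, 0, 0, 0, 0, 0, 0, 0, 0, 0, 0, 0, 0, 0, 0, 0, 0, 0, 0, 0, 0, 0, 0, 0, 0], grip_force=100)

```text
t: 5.7
tool_pos: [0.5281, -0.3117, 0.0339]
tool_rot: [-1.569, -0.146, 0.142]
contact_force: [-1.1, 0.5, 0.9]
opening: 0.022
```

```bash
python3 - <<'E'
from h import *
plan([.5274,-.3113,.033],np.radians(10.5))
snap('wrist','w4')
E
```

```text
t 5.70 pos [ 0.5281 -0.3117  0.0339] xaxis yaw deg 10.51 y [ 0.0033 -0.0028 -1.    ] F [-1.1   0.45  0.9 ] T [ 0.05 -0.    0.02] open 0.022 q [-0.65  0.22  1.78 -0.    1.14 -2.41]
 rot [0.0033 0.0002 0.0027]
 rot [ 0.0043 -3.1414 -0.0052]
 shift cm [-0.06  0.09  0.05] shift in target frame [-0.06  0.09  0.05]
```

View pics/w4.png

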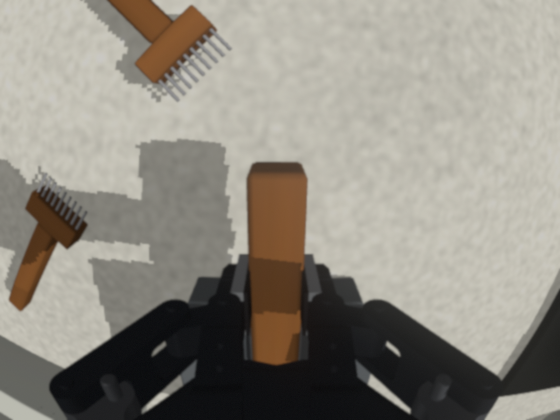

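Gripped (0.022 m opening). Lift straight up.

Emit:
servo_tool(commands=[0, 0, 0, 0, -0.5, 0, 0, 0, 0, 0, 0, -1, 0, 0, 0, 0, 0, 0, -1.5, 0, 0, 0, 0, 0, 0, -2, 0, 0, 0, 0, 0, 0, -2, 0, 0, 0, 0, 0, 0, -2, 0, 0, 0, 0, 0, 0, -1, 0, 0])

```text
t: 6.45
tool_pos: [0.5265, -0.3104, 0.1397]
tool_rot: [-1.567, -0.144, 0.144]
contact_force: [-0.3, 0.3, -1.9]
opening: 0.0222
```

```bash
python3 - <<'E'
from h import *
# comb center on board 0.542,0.022 ; keep yaw 14
t=comb((.535,.022),np.radians(12),-.031);plan([*t,.115],np.radians(12))
im=snap('scene','s1');crop('s1',150,110,350,260,4,'c6');snap('wrist','w5')
E
```

```text
t 6.45 pos [ 0.5265 -0.3104  0.1397] xaxis yaw deg 10.52 y [ 2.e-04 -7.e-04 -1.e+00] F [-0.26  0.27 -1.86] T [ 0.01  0.06 -0.  ] open 0.0222 q [-0.65  0.09  1.73 -0.    1.32 -2.41]
 rot [ 0.0007 -0.0258  0.0001]
 rot [-1.0000e-04  3.1158e+00  1.2000e-03]
 shift cm [ 3.81  2.45 32.44] shift in target frame [ 4.65  2.47 32.33]
```

View pics/c6.png

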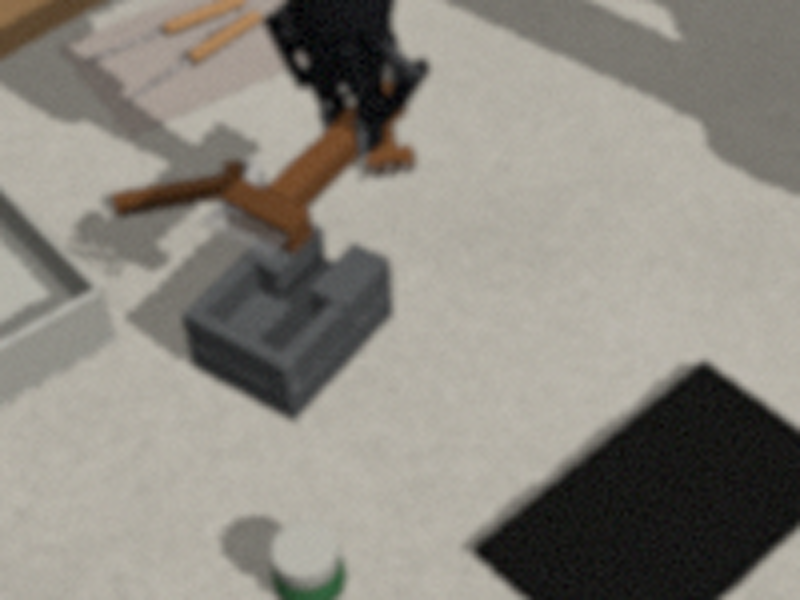

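View pics/w5.png

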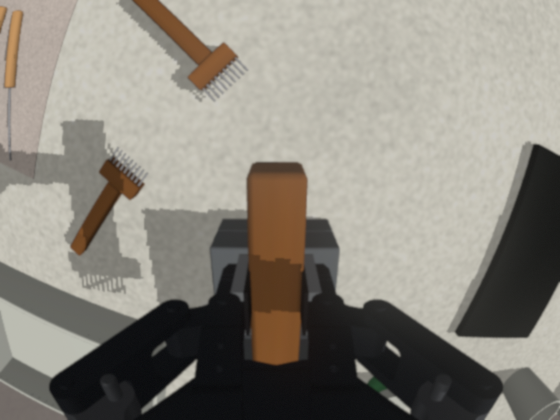

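Emit:
servo_tool(commands=[0, 0, 0, 0.2, 0, 2, 0, 0, 0, 0, 0.5, 0, 4, 0, 0, 0, 0, 0.5, 0, 4, 0, 0, 0, 0, 0.5, 0, 4, 0, 0, 0, 0, 0.5, 0, 4, 0, 0, 0, 0, 0.5, 0, 4, 0, 0, 0, 0, 0.5, 0, 4, 0, 0, 0, 0, 0.3, 0, 3, 0, 0, 0, 0, 0, 0, 1.5, 0, 0, 0, 0, 0, 0, 0, 0])

```text
t: 7.55
tool_pos: [0.4935, 0.0158, 0.127]
tool_rot: [-1.556, -0.13, 0.158]
contact_force: [-1.0, -0.1, -1.7]
opening: 0.022
```

```bash
python3 - <<'E'
from h import *
y=np.radians(10.5)
t=comb((.535,.022),y,-.031);plan([*t,.035],y)
E
```

```text
t 7.55 pos [0.4935 0.0158 0.127 ] xaxis yaw deg 10.52 y [-0.0189  0.0085 -0.9998] F [-0.97 -0.08 -1.67] T [-0.    0.06  0.02] open 0.022 q [-0.12 -0.17  2.    0.01  1.33 -1.88]
 rot [-0.0119  0.0002 -0.0171]
 rot [-0.0268 -3.1412  0.0186]
 shift cm [ 1.25  9.18 -0.26] shift in target frame [ 1.1   9.2  -0.15]
```

Emit:
servo_tool(commands=[-0.012, 0, -0.017, 0.6, 2, -0.1, 0, 0, 0, 0, 0.5, 4, 0, 0, 0, 0, 0, 0, 2.5, 0, 0])

```text
t: 7.85
tool_pos: [0.5063, 0.0174, 0.0425]
tool_rot: [-1.569, -0.152, 0.139]
contact_force: [-0.1, 0.2, -1.7]
opening: 0.022
```

```bash
python3 - <<'E'
from h import *
y=np.radians(10.5)
t=comb((.535,.022),y,-.031);plan([*t,.016],y)
E
```

```text
t 7.85 pos [0.5063 0.0174 0.0425] xaxis yaw deg 10.64 y [ 0.0083 -0.0019 -1.    ] F [-0.14  0.19 -1.69] T [-0.03  0.11  0.03] open 0.022 q [-0.11 -0.04  2.04 -0.    1.13 -1.87]
 rot [0.0034 0.0024 0.0079]
 rot [ 0.0123 -3.1392 -0.0053]
 shift cm [-0.22  2.65 -0.06] shift in target frame [-0.2   2.65 -0.07]
```

Emit:
servo_tool(commands=[0.003, 0, 0.008, 0, 1, 0, 0, 0, 0, 0, 0, 0.6, 0, 0])

```text
t: 8.05
tool_pos: [0.5027, 0.0171, 0.0217]
tool_rot: [-1.565, -0.138, 0.152]
contact_force: [0.2, -0.1, -0.3]
opening: 0.0218
```

```bash
python3 - <<'E'
from h import *
y=np.radians(10.5)
plan([.5043,.0164,.016],y)
snap('scene','s2');crop('s2',240,140,400,290,4,'c7')
E
```

```text
t 8.05 pos [0.5027 0.0171 0.0217] xaxis yaw deg 10.58 y [-9.1e-03  4.0e-04 -1.0e+00] F [ 0.21 -0.1  -0.29] T [ 0.01  0.04 -0.01] open 0.0218 q [-0.11  0.    2.04 -0.    1.11 -1.87]
 rot [-0.0021  0.0015 -0.0088]
 rot [-0.0139 -3.1401  0.0032]
 shift cm [ 0.15  0.57 -0.1 ] shift in target frame [ 0.15  0.57 -0.1 ]
```

View pics/c7.png

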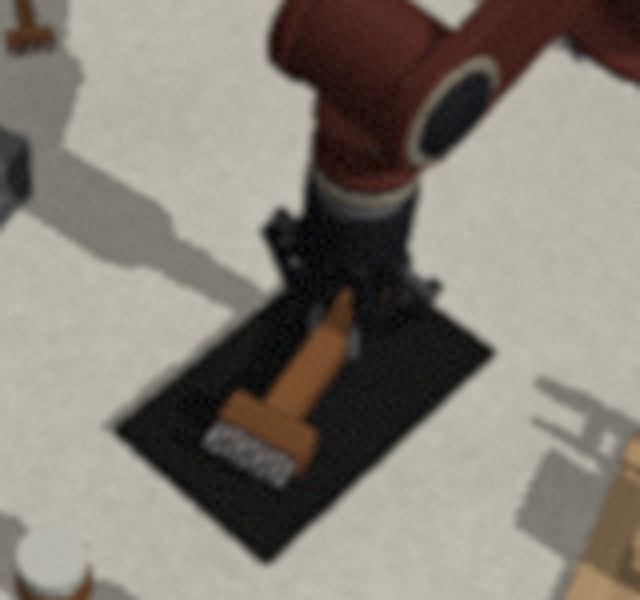

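Emit:
servo_tool(commands=[-0.002, 0, -0.008, 0, 0.35, 0, 0, 0, 0, 0, 0, 0.1, 0, 0])

```text
t: 8.3
tool_pos: [0.5028, 0.0166, 0.0174]
tool_rot: [-1.566, -0.145, 0.144]
contact_force: [-0.0, -0.5, -2.2]
opening: 0.0222
```

```bash
python3 - <<'E'
from h import *
y=np.radians(10.5)
plan([.5043,.0164,.016],y)
E
```

```text
t 8.30 pos [0.5028 0.0166 0.0174] xaxis yaw deg 10.55 y [ 2.e-04 -3.e-04 -1.e+00] F [-0.  -0.5 -2.2] T [-0.03  0.1   0.02] open 0.0222 q [-0.11  0.    2.05 -0.    1.09 -1.87]
 rot [0.0003 0.0008 0.0001]
 rot [ 2.0000e-04 -3.1408e+00 -4.0000e-04]
 shift cm [ 0.14  0.14 -0.05] shift in target frame [ 0.14  0.14 -0.05]
```

Emit:
servo_tool(commands=[0, 0, 0, 0, 0.12, 0, 0, 0, 0, 0, 0, 0.05, 0, 0])

```text
t: 8.5
tool_pos: [0.5044, 0.0163, 0.0175]
tool_rot: [-1.567, -0.147, 0.141]
contact_force: [-0.4, 0.5, -2.3]
opening: 0.0217
```

Emit:
servo_tool(commands=[0, 0, 0, -0.1, 0.25, 0, 0])

```text
t: 8.6
tool_pos: [0.5044, 0.016, 0.016]
tool_rot: [-1.568, -0.149, 0.139]
contact_force: [1.7, -0.1, 2.8]
opening: 0.0221
```

```bash
python3 - <<'E'
from h import *
plan([.5043,.0164,.016],np.radians(10.5))
E
```

```text
t 8.60 pos [0.5044 0.016  0.016 ] xaxis yaw deg 10.53 y [ 0.0064 -0.001  -1.    ] F [ 1.73 -0.08  2.75] T [ 0.07 -0.11  0.01] open 0.0221 q [-0.12  0.01  2.05 -0.    1.08 -1.87]
 rot [0.0021 0.0006 0.0061]
 rot [ 0.0096 -3.141  -0.0033]
 shift cm [-0.01  0.    0.04] shift in target frame [-0.01  0.    0.04]
```

Contact with the board. Release and rise.

Emit:
servo_tool(commands=[0, 0, 0, 0, 0, 0, 0.5, 0, 0, 0, 0, 0, 0, 1, 0, 0, 0, 0, 0, 0, 1, 0, 0, 0, 0, 0, 0, 1, 0, 0, 0, 0, 0, 0, 1, 0, 0, 0, 0, 0, 0, 1, 0, 0, 0, 0, -1, 0, 1, 0, 0, 0, 0, -3, 0, 1, 0, 0, 0, 0, -4, 0, 1, 0, 0, 0, 0, -4, 0, 1, 0, 0, 0, 0, -3, 0, 1, 0, 0, 0, 0, 0, 0, 1])

```text
t: 9.8
tool_pos: [0.5032, 0.0163, 0.1752]
tool_rot: [-1.568, -0.15, 0.139]
contact_force: [0.4, 0.6, -0.5]
opening: 0.0853
```

```bash
python3 - <<'E'
from h import *
plan([.5043,.0164,.16],np.radians(10.5))
snap('wrist','w6');crop('w6',190,120,370,320,3.7,'c8')
E
```

```text
t 9.80 pos [0.5032 0.0163 0.1752] xaxis yaw deg 10.54 y [ 0.0075 -0.001  -1.    ] F [ 0.36  0.61 -0.53] T [ 0.02  0.01 -0.  ] open 0.0853 q [-0.12 -0.21  1.95 -0.    1.39 -1.87]
 rot [0.0024 0.0008 0.0072]
 rot [ 0.0114 -3.1408 -0.0037]
 shift cm [ 0.1   1.52 -0.01] shift in target frame [ 0.11  1.52 -0.01]
```

View pics/w6.png

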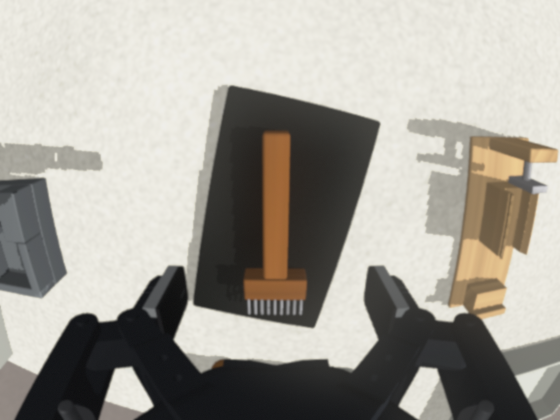

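View pics/c8.png

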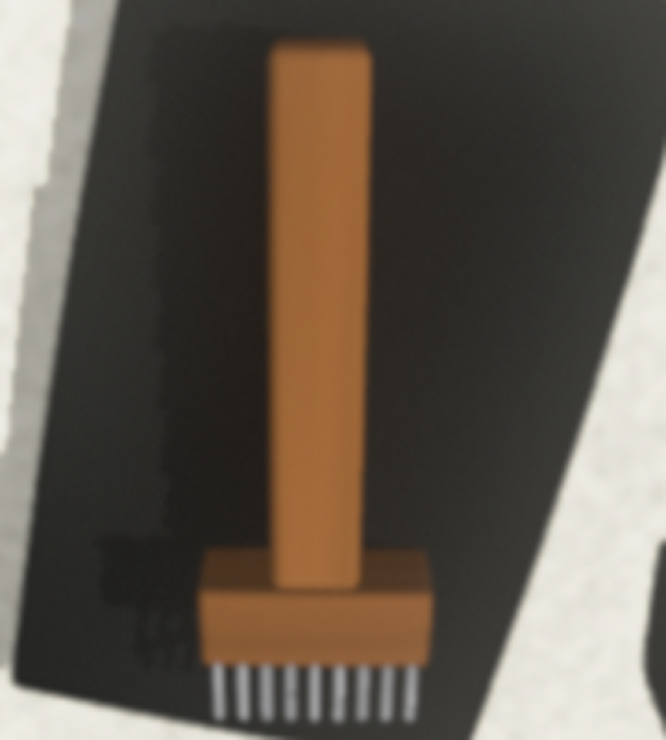

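```bash
python3 - <<'E'
from h import *
im=load('w6')
def c(x,y,z): return wpt(im,(x+.5)/3.7-.5+190,(y+.5)/3.7-.5+120,z)
b=(c(270,48,.038)+c(372,48,.038))/2; n=(c(275,588,.038)+c(359,588,.038))/2
d=n-b; y=np.arctan2(d[1],d[0]); print(b,n,np.linalg.norm(d),'expect .145',np.degrees(y))
ce=(b[:2]+n[:2])/2+.0125*np.array([np.cos(y),np.sin(y)]);print(ce)
# lateral at mid
h=c(200,592,.038),c(433,592,.038);print('headwidth',np.linalg.norm(h[0]-h[1]),(h[0]+h[1])/2)
t=comb(ce,y,.031);plan([*t,.09],y)
E
```

```text
[0.45006514 0.0078282  0.038     ] [0.59096529 0.03301893 0.038     ] 0.14313428983672452 expect .145 10.136492793656199
[0.5328201  0.02262349]
headwidth 0.06331413757204163 [0.59248734 0.03315509 0.038     ]
t 9.85 pos [0.5022 0.0164 0.173 ] xaxis yaw deg 10.54 y [ 4.5e-03 -6.0e-04 -1.0e+00] F [0.59 0.69 0.49] T [ 0.01  0.02 -0.01] open 0.0855 q [-0.12 -0.21  1.96 -0.    1.39 -1.87]
 rot [0.0014 0.007  0.0043]
 rot [ 6.8000e-03 -3.1346e+00 -2.2000e-03]
 shift cm [6.19 8.33 0.04] shift in target frame [6.22 8.3  0.08]
```

Emit:
servo_tool(commands=[0.001, 0.005, 0.004, 2.1, 1, 0, 1, 0, 0, 0, 2.1, 3, 0, 1, 0, 0, 0, 2, 3.5, 0, 1])

```text
t: 10.15
tool_pos: [0.5666, 0.0273, 0.1011]
tool_rot: [-1.569, -0.148, 0.132]
contact_force: [-1.0, -0.1, -0.5]
opening: 0.0855
```

```bash
python3 - <<'E'
from h import *
plan([.5645,.0278,.017],np.radians(10.3))
E
```

```text
t 10.15 pos [0.5666 0.0273 0.1011] xaxis yaw deg 10.2 y [ 0.0102 -0.0016 -0.9999] F [-1.01 -0.06 -0.51] T [-0.03  0.04  0.01] open 0.0855 q [-0.08  0.03  1.87 -0.    1.24 -1.83]
 rot [ 0.0034 -0.0017  0.0098]
 rot [-0.0154  3.1398  0.0053]
 shift cm [-0.28  8.4   0.11] shift in target frame [-0.2   8.41  0.09]
```

Emit:
servo_tool(commands=[0.003, -0.002, 0.01, -0.1, 2.5, 0.1, 1, 0, 0, 0, -0.1, 3.5, 0, 1, 0, 0, 0, 0, 1.7, 0, 1])

```text
t: 10.45
tool_pos: [0.5614, 0.0287, 0.0143]
tool_rot: [-1.565, -0.134, 0.15]
contact_force: [-0.3, -0.6, -0.6]
opening: 0.0855
```

```bash
python3 - <<'E'
from h import *
plan([.5645,.0278,.017],np.radians(10.3))
E
```

```text
t 10.45 pos [0.5614 0.0287 0.0143] xaxis yaw deg 10.36 y [-1.060e-02  6.000e-04 -9.999e-01] F [-0.29 -0.62 -0.59] T [-0.    0.03  0.01] open 0.0855 q [-0.08  0.15  1.9  -0.    1.1  -1.83]
 rot [-0.0025  0.001  -0.0103]
 rot [-0.0162 -3.1406  0.0039]
 shift cm [ 0.29 -0.27 -0.15] shift in target frame [ 0.29 -0.27 -0.15]
```

Emit:
servo_tool(commands=[-0.002, 0, -0.01, 0.3, -0.3, -0.1, 1])

```text
t: 10.55
tool_pos: [0.5604, 0.0286, 0.0122]
tool_rot: [-1.564, -0.134, 0.149]
contact_force: [-0.8, 0.2, -0.3]
opening: 0.0854
```

```bash
python3 - <<'E'
from h import *
plan([.5645,.0278,.017],np.radians(10.3))
E
```

```text
t 10.55 pos [0.5604 0.0286 0.0122] xaxis yaw deg 10.35 y [-0.0098  0.0012 -1.    ] F [-0.81  0.23 -0.34] T [-0.01  0.03 -0.02] open 0.0854 q [-0.08  0.15  1.9   0.    1.1  -1.83]
 rot [-0.003   0.0009 -0.0095]
 rot [-0.0149 -3.1406  0.0047]
 shift cm [ 0.39 -0.48 -0.15] shift in target frame [ 0.39 -0.48 -0.15]
```

Emit:
servo_tool(commands=[-0.003, 0, -0.009, 0.4, -0.4, -0.1, 1])

```text
t: 10.65
tool_pos: [0.5634, 0.0284, 0.015]
tool_rot: [-1.566, -0.14, 0.144]
contact_force: [-0.3, -0.2, 0.6]
opening: 0.0854
```

```bash
python3 - <<'E'
from h import *
plan([.5645,.0278,.017],np.radians(10.3))
E
```

```text
t 10.65 pos [0.5634 0.0284 0.015 ] xaxis yaw deg 10.35 y [-3.e-03  1.e-04 -1.e+00] F [-0.26 -0.2   0.58] T [-0.03 -0.03  0.01] open 0.0854 q [-0.08  0.15  1.9  -0.    1.1  -1.83]
 rot [-0.0007  0.0009 -0.0029]
 rot [-4.6000e-03 -3.1407e+00  1.0000e-03]
 shift cm [ 0.1  -0.2  -0.08] shift in target frame [ 0.1  -0.2  -0.08]
```

Emit:
servo_tool(commands=[-0.001, 0, -0.003, 0.1, -0.15, 0, 0.7, 0, 0, 0, 0, 0, 0, 0.5, 0, 0, 0, 0, 0, 0, 0.3, 0, 0, 0, 0, 0, 0, 0, 0, 0, 0, 0, 0, 0, 0, 0, 0, 0, 0, 0, 0, 0, 0, 0, 0, 0, 0, 0, 0, 0, 0, 0, 0, 0, 0, 0], grip_force=100)

```text
t: 11.45
tool_pos: [0.5683, 0.0283, 0.0227]
tool_rot: [-1.568, -0.15, 0.134]
contact_force: [-0.2, 1.0, -2.2]
opening: 0.0213
```

```bash
python3 - <<'E'
from h import *
plan([.5645,.0278,.017],np.radians(10.3))
E
```

```text
t 11.45 pos [0.5683 0.0283 0.0227] xaxis yaw deg 10.35 y [ 0.0105 -0.0011 -0.9999] F [-0.16  0.96 -2.21] T [-0.01  0.   -0.01] open 0.0213 q [-0.08  0.14  1.9  -0.    1.1  -1.83]
 rot [0.003  0.0008 0.0101]
 rot [ 0.0159 -3.1407 -0.0047]
 shift cm [-0.39  0.56  0.02] shift in target frame [-0.38  0.57  0.02]
```

Emit:
servo_tool(commands=[0.003, 0, 0.01, 0, -1, 0, 0, 0, 0, 0, 0, -2.5, 0, 0, 0, 0, 0, 0, -3, 0, 0, 0, 0, 0, 0, -3, 0, 0, 0, 0, 0, 0, -1, 0, 0, 0, 0, 0, 0, 0, 0, 0])

```text
t: 12.05
tool_pos: [0.5667, 0.0284, 0.1311]
tool_rot: [-1.565, -0.137, 0.147]
contact_force: [0.3, 0.6, -1.0]
opening: 0.0216
```

```bash
python3 - <<'E'
from h import *
s=np.array([.5176,.2905]);y=np.radians(14.55);t=comb(s,y,.031);print(t)
plan([*t,.13],y)
snap('wrist','w7');snap('scene','s3');crop('w7',220,100,330,340,2.5,'c9');crop('s3',240,120,400,270,4,'c10')
E
```

```text
[0.54760579 0.29828797]
t 12.05 pos [0.5667 0.0284 0.1311] xaxis yaw deg 10.35 y [-6.7e-03  6.0e-04 -1.0e+00] F [ 0.31  0.56 -1.01] T [-0.03 -0.04  0.01] open 0.0216 q [-0.08  0.    1.84  0.    1.31 -1.83]
 rot [-0.0021 -0.0734 -0.0064]
 rot [ 0.0098  3.0682 -0.0032]
 shift cm [ 2.97  0.14 26.89] shift in target frame [ 4.93  0.11 26.6 ]
```

View pics/w7.png

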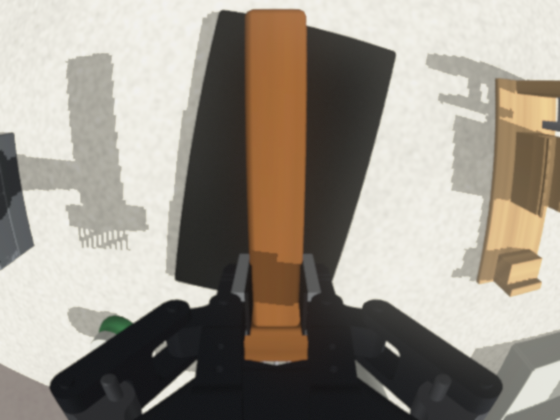

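View pics/c10.png

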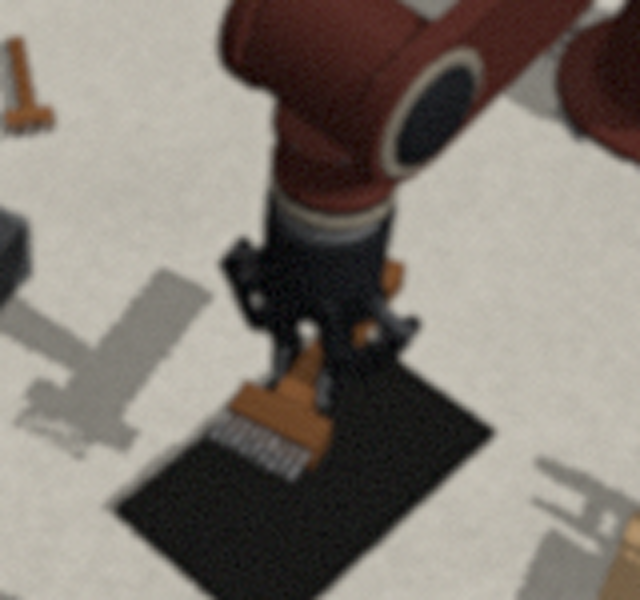

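```bash
cat > fit.py <<'E'
from h import *
def fit(fn,pos,R,v0,v1,u0=258,u1=295):
    im=load(fn);Q=[]
    for v in range(v0,v1,2):
        for u in range(u0,u1,2):
            d=im['depth'][v,u]
            if d>0: Q.append(R.T@(wpt(im,u,v)-pos))
    Q=np.array(Q);
    for _ in range(3):
        A=np.c_[Q[:,0],Q[:,2],np.ones(len(Q))];s=np.linalg.lstsq(A,Q[:,1],rcond=None)[0];r=Q[:,1]-A@s;Q=Q[abs(r)<3*r.std()]
    print(fn,'y=%.4f*x+%.4f*z+%.5f'%tuple(s),'resid',r.std().round(4),len(Q),'x range',Q[:,0].min().round(3),Q[:,0].max().round(3))
def R_of(rv): return Ro.from_rotvec(rv).as_matrix()
E
python3 - <<'E'
from fit import *
o,p,R=pose()
fit('w7',p,R,22,240)
fit('w4',np.array([.5281,-.3117,.0339]),R_of([-1.569,-.146,.142]),178,255,u0=255,u1=300)
fit('w5',np.array([.5265,-.3104,.1397]),R_of([-1.567,-.144,.144]),178,255,u0=255,u1=300)
im=load('w7')
f=im['frame'].astype(int)
for u in (262,276,290): print([tuple(f[v,u]) for v in range(6,24,1)])
print('cam in tool', (R.T@(im['cam_to_world'][:3,3]-p)).round(4),(R.T@im['cam_to_world'][:3,:3]).round(4))
im=load('w5');R5=R_of([-1.567,-.144,.144]);print('cam in tool', (R5.T@(im['cam_to_world'][:3,3]-np.array([.5265,-.3104,.1397]))).round(4))
E
```

```text
w7 y=0.0060*x+-0.0051*z+-0.01765 resid 0.0006 2057 x range -0.112 -0.024
w4 y=0.0041*x+0.0065*z+-0.02184 resid 0.0006 886 x range -0.053 -0.02
w5 y=-0.0024*x+-0.0036*z+-0.02361 resid 0.0006 893 x range -0.052 -0.02
[(np.int64(238), np.int64(237), np.int64(228)), (np.int64(233), np.int64(230), np.int64(221)), (np.int64(212), np.int64(202), np.int64(187)), (np.int64(167), np.int64(143), np.int64(123)), (np.int64(147), np.int64(106), np.int64(73)), (np.int64(149), np.int64(102), np.int64(63)), (np.int64(155), np.int64(105), np.int64(64)), (np.int64(160), np.int64(108), np.int64(65)), (np.int64(162), np.int64(109), np.int64(66)), (np.int64(164), np.int64(110), np.int64(66)), (np.int64(164), np.int64(110), np.int64(66)), (np.int64(164), np.int64(110), np.int64(66)), (np.int64(163), np.int64(110), np.int64(66)), (np.int64(163), np.int64(110), np.int64(66)), (np.int64(163), np.int64(109), np.int64(65)), (np.int64(163), np.int64(110), np.int64(66)), (np.int64(163), np.int64(110), np.int64(65)), (np.int64(163), np.int64(110), np.int64(66))]
[(np.int64(237), np.int64(235), np.int64(226)), (np.
[... 1098 characters left out ...]
t64(67)), (np.int64(165), np.int64(111), np.int64(68)), (np.int64(169), np.int64(114), np.int64(69)), (np.int64(169), np.int64(114), np.int64(69)), (np.int64(169), np.int64(114), np.int64(69)), (np.int64(169), np.int64(114), np.int64(69)), (np.int64(169), np.int64(113), np.int64(68)), (np.int64(169), np.int64(113), np.int64(68)), (np.int64(168), np.int64(113), np.int64(68)), (np.int64(169), np.int64(113), np.int64(68)), (np.int64(169), np.int64(113), np.int64(67)), (np.int64(168), np.int64(113), np.int64(67))]
cam in tool [-0.0811 -0.1445  0.0006] [[ 3.000e-04  9.478e-01  3.190e-01]
 [-1.000e-04 -3.190e-01  9.478e-01]
 [ 1.000e+00 -3.000e-04  0.000e+00]]
cam in tool [-0.0814 -0.144   0.0004]
```

```bash
python3 - <<'E'
from h import *
crop('w7',235,0,315,90,7,'c11');crop('w5',235,150,315,240,7,'c12')
E
```

```text
(no output)
```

View pics/c11.png

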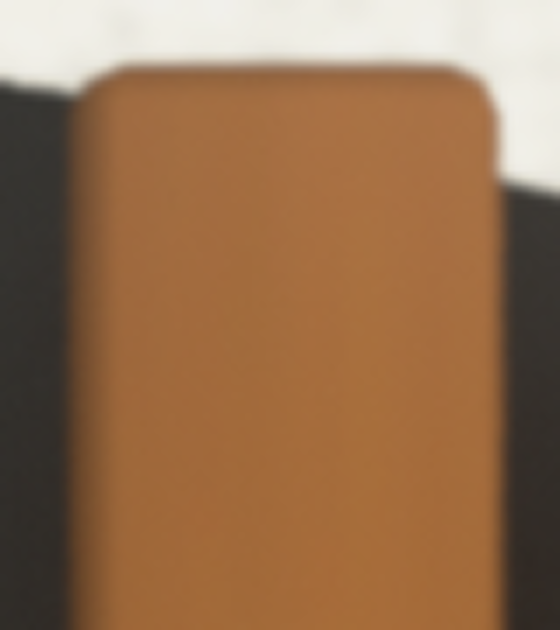

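View pics/c12.png

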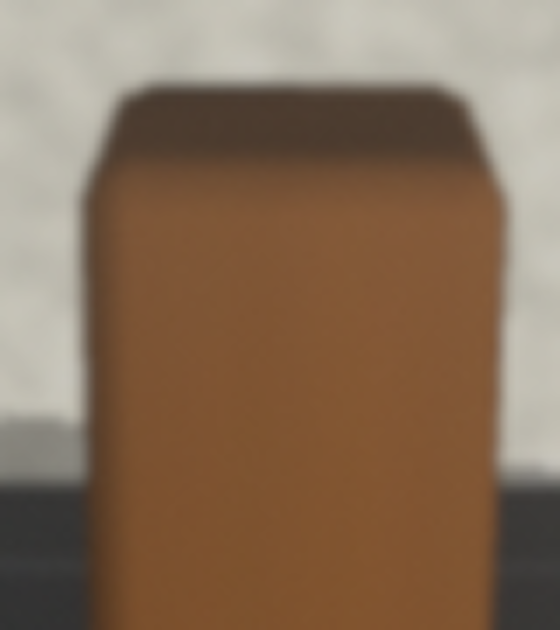

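```bash
python3 - <<'E'
from h import *
im=load('w7');o,p,R=pose();K=im['camera_matrix']
cp=np.array([-.0811,-.1445,.0006]);CR=R.T@im['cam_to_world'][:3,:3]
def tool(u,v,y):
    a=(u-K[0,2])/K[0,0];b=(v-K[1,2])/K[1,1];r=np.hypot(a,b);s=np.tan(r)/r
    d=CR@np.array([a*s,b*s,1]);return cp+d*(y-cp[1])/d[1]
print(tool(276,9,-.0165),tool(276,9,-.0176))
U=lambda x:(x+.5)/7-.5+235
V=lambda x:(x+.5)/7-.5
for yy in(200,500): print([tool(U(x),V(yy),-.016)[2].round(4) for x in(76,500)])
# head rear edge: v~328 at u 245..307 ; 
print(tool(276,330,-.0176), tool(276,360,-.0176))
for v in (100,150,200,240):print([tool(u,v,-.0176)[2].round(4) for u in(248.5,304)])
E
python3 - <<'E'
from h import *
crop('w7',235,300,325,380,7,'c13')
E
```

```text
[-0.11801011 -0.0165      0.00079096] [-0.11769291 -0.0176      0.00078932]
[np.float64(-0.011), np.float64(0.0124)]
[np.float64(-0.011), np.float64(0.0124)]
[ 0.02717456 -0.0176      0.00079768] [ 0.04920032 -0.0176      0.00080735]
[np.float64(-0.0098), np.float64(0.0115)]
[np.float64(-0.0101), np.float64(0.0118)]
[np.float64(-0.0105), np.float64(0.0123)]
[np.float64(-0.011), np.float64(0.0128)]
```

View pics/c13.png

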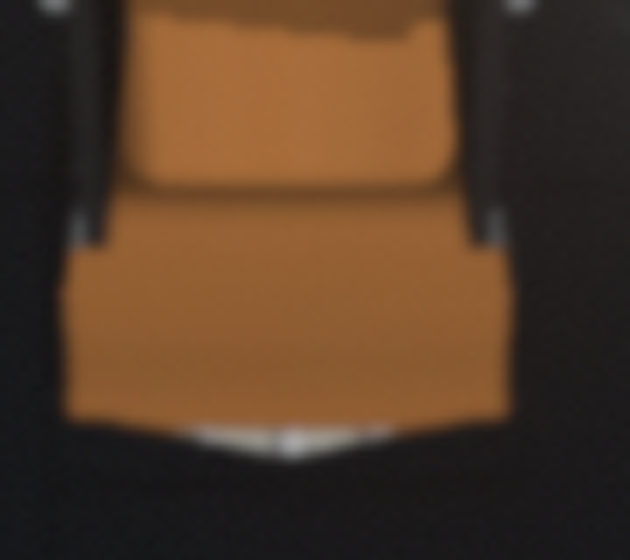

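```bash
cat >> h.py <<'E'
S=np.array([.5176,.2905]);SY=np.radians(14.55)
def st(dx=0,dz=0,cx=-.034,cy=-.0047,cz=.0005):
    """print comb centre in seat frame & shift to reach dx,dz"""
    o,p,R=pose();c=p+R@np.array([cx,cy,cz])
    X=np.array([np.cos(SY),np.sin(SY),0]);Y=np.array([-np.sin(SY),np.cos(SY),0])
    d=c-np.array([*S,.048]);print('t %.2f'%o['t'],'comb in seat mm',(np.array([d@X,d@Y,d[2]])*1000).round(1),'F seat',np.array([o['contact_force']@X,o['contact_force']@Y,o['contact_force'][2]]).round(1),'T',o['wrist_torque'].round(2),'open',round(o['opening'],4))
    print('  rot needed',Ro.from_matrix(R.T@target_R(SY)).as_rotvec().round(4))
    g=np.array([*S,.048])+X*dx+np.array([0,0,dz]);print('  shift cm',(R.T@(g-c)*100).round(2),'mm->',dx*1000,dz*1000)
E
python3 - <<'E'
from h import *
st(.01,.075)
E
```

```text
t 12.15 comb in seat mm [ -53.2 -262.7   86. ] F seat [ 0.1 -0.5 -1.2] T [ 0.04 -0.05  0.02] open 0.0212
  rot needed [-0.003  -0.0734 -0.0094]
  shift cm [ 4.38  1.13 26.66] mm-> 10.0 75.0
```

Emit:
servo_tool(commands=[-0.003, -0.073, -0.009, 0, 0, 0, 0, 0, 0, 0, 0.8, 0, 3, 0, 0, 0, 0, 0.8, 0, 4, 0, 0, 0, 0, 0.8, 0, 4, 0, 0, 0, 0, 0.8, 0, 4, 0, 0, 0, 0, 0.8, 0, 4, 0, 0, 0, 0, 0.6, 0, 3, 0, 0, 0, 0, 0.3, 0, 1.5, 0])

```text
t: 12.95
tool_pos: [0.5441, 0.2722, 0.1097]
tool_rot: [-1.564, -0.174, 0.219]
contact_force: [0.2, -0.6, -2.3]
opening: 0.0216
```

```bash
python3 - <<'E'
from h import *
st(.01,.06)
E
```

```text
t 12.95 comb in seat mm [-12.8 -23.7  67.4] F seat [ 0.1 -0.6 -2.3] T [ 0.01 -0.05  0.04] open 0.0216
  rot needed [-0.0015 -0.0041 -0.0287]
  shift cm [2.29 0.68 2.38] mm-> 10.0 60.0
```

Emit:
servo_tool(commands=[-0.001, -0.004, -0.015, 1.1, 0, 1.2, 0, 0, 0, -0.014, 1.1, 0, 1.2, 0])

```text
t: 13.15
tool_pos: [0.5582, 0.3016, 0.1058]
tool_rot: [-1.563, -0.198, 0.203]
contact_force: [0.1, 0.4, -1.0]
opening: 0.0212
```

```bash
python3 - <<'E'
from h import *
st(.01,.05)
E
```

```text
t 13.15 comb in seat mm [ 8.1  1.  62.6] F seat [ 0.2  0.4 -1. ] T [ 0.01 -0.01 -0.02] open 0.0212
  rot needed [ 0.001   0.001  -0.0034]
  shift cm [ 0.19  1.26 -0.1 ] mm-> 10.0 50.0
```

Emit:
servo_tool(commands=[0, 0, -0.003, 0.2, 0.7, -0.1, 0, 0, 0, 0, 0, 0.2, 0, 0])

```text
t: 13.35
tool_pos: [0.5617, 0.3011, 0.0955]
tool_rot: [-1.563, -0.2, 0.2]
contact_force: [-0.2, -0.8, -1.1]
opening: 0.0213
```

```bash
python3 - <<'E'
from h import *
st(.01,.05)
snap('wrist','w8');snap('scene','s4');crop('s4',350,200,450,340,4.2,'c14')
st(.01,.05)
E
```

```text
t 13.35 comb in seat mm [11.4 -0.3 52.2] F seat [-0.4 -0.8 -1.1] T [ 0.03  0.01 -0.02] open 0.0213
  rot needed [0.0017 0.0009 0.0002]
  shift cm [-0.14  0.22  0.03] mm-> 10.0 50.0
t 13.45 comb in seat mm [11.4 -0.4 52.9] F seat [-0.2 -0.3 -0.9] T [ 0.01 -0.03 -0.04] open 0.0212
  rot needed [0.0013 0.0004 0.0008]
  shift cm [-0.14  0.29  0.04] mm-> 10.0 50.0
```

View pics/w8.png

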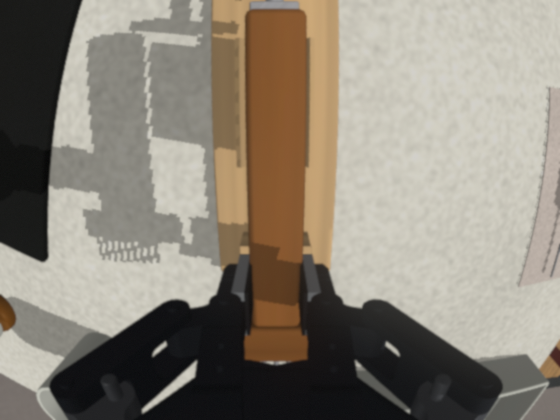

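View pics/c14.png

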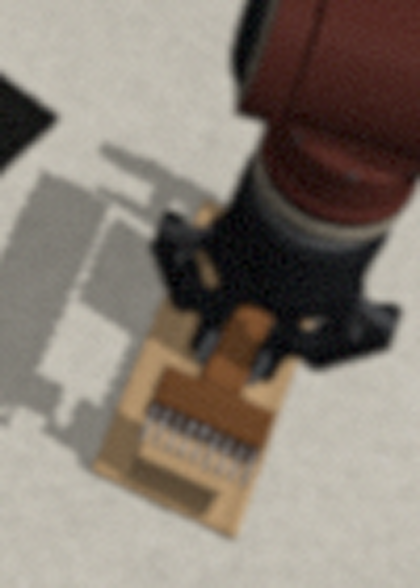

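```bash
python3 - <<'E'
from h import *
crop('w8',205,0,345,110,5.7,'c15')
E
```

```text
(no output)
```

View pics/c15.png

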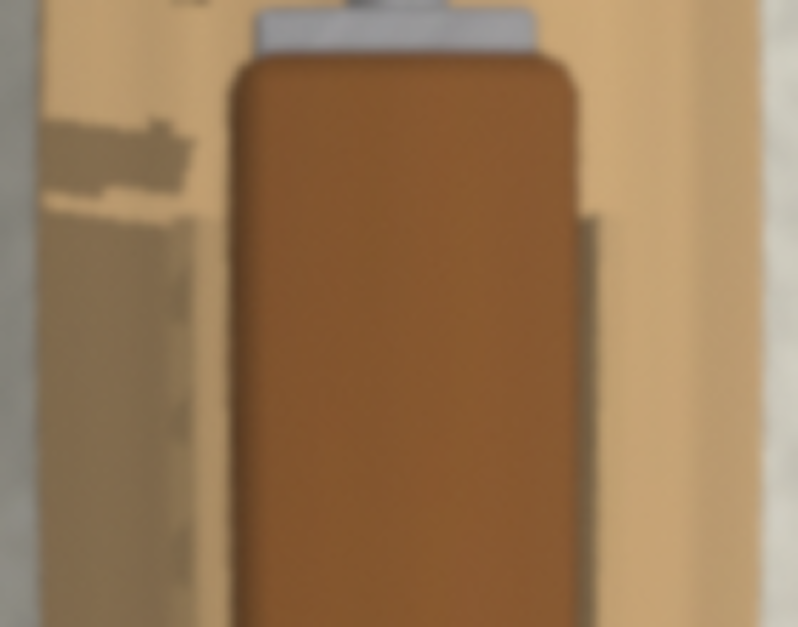

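Emit:
servo_tool(commands=[0, 0, 0, 0, 0.8, 0, 0, 0, 0, 0, -0.1, 1, 0, 0, 0, 0, 0, 0, 0.6, 0, 0])

```text
t: 13.75
tool_pos: [0.5621, 0.2991, 0.0721]
tool_rot: [-1.563, -0.2, 0.195]
contact_force: [-0.6, -0.7, -1.7]
opening: 0.0215
```

```bash
python3 - <<'E'
from h import *
st(.01,.017)
E
```

```text
t 13.75 comb in seat mm [11.2 -2.2 28.7] F seat [-0.8 -0.5 -1.7] T [ 0.    0.04 -0.02] open 0.0215
  rot needed [ 0.0013 -0.0022  0.0034]
  shift cm [-0.13  1.17  0.23] mm-> 10.0 17.0
```

Emit:
servo_tool(commands=[0.001, -0.002, 0.003, -0.1, 0.3, 0.2, 0, 0, 0, 0, -0.05, 0.5, 0, 0])

```text
t: 13.95
tool_pos: [0.5596, 0.3002, 0.0626]
tool_rot: [-1.562, -0.198, 0.2]
contact_force: [0.4, -0.2, -1.9]
opening: 0.0215
```

```bash
python3 - <<'E'
from h import *
st(.01,.016)
E
```

```text
t 13.95 comb in seat mm [ 9.1 -0.7 19.3] F seat [ 0.3 -0.3 -1.9] T [-0.03 -0.01  0.01] open 0.0215
  rot needed [ 0.0004 -0.0007 -0.0012]
  shift cm [0.09 0.33 0.07] mm-> 10.0 16.0
```

Emit:
servo_tool(commands=[0, 0, -0.001, -0.4, 0.15, 0.05, 0, 0, 0, 0, -0.4, 0.1, 0, 0])

```text
t: 14.15
tool_pos: [0.553, 0.2988, 0.0602]
tool_rot: [-1.562, -0.202, 0.196]
contact_force: [4.9, 0.5, 1.8]
opening: 0.0214
```

```bash
python3 - <<'E'
from h import *
st(-.004,.016)
E
```

```text
t 14.15 comb in seat mm [ 2.3 -0.3 16.7] F seat [ 4.8 -0.8  1.8] T [ 0.01 -0.55  0.09] open 0.0214
  rot needed [ 0.0009 -0.0003  0.0038]
  shift cm [-0.64  0.07  0.03] mm-> -4.0 16.0
```

Emit:
servo_tool(commands=[0.001, 0, 0.003, -0.4, 0, 0, 0, 0, 0, 0, -0.35, 0, 0, 0])

```text
t: 14.35
tool_pos: [0.5488, 0.2978, 0.0627]
tool_rot: [-1.56, -0.208, 0.191]
contact_force: [6.2, 1.8, -2.2]
opening: 0.0216
```

```bash
python3 - <<'E'
from h import *
st(-.004,.016)
snap('scene','s5');crop('s5',350,200,450,340,4.2,'c16');snap('wrist','w9')
from fit import *
st(-.004,.01)
o,p,R=pose();fit('w9',p,R,22,240)
E
```

```text
t 14.35 comb in seat mm [-2.  -0.3 19. ] F seat [ 6.4  0.2 -2.2] T [ 0.26 -1.17  0.1 ] open 0.0216
  rot needed [-0.0004  0.0002  0.0109]
  shift cm [-0.21  0.3   0.03] mm-> -4.0 16.0
t 14.45 comb in seat mm [-2.1 -0.3 19. ] F seat [ 6.3 -0.4 -2.8] T [ 0.25 -1.21  0.07] open 0.0213
  rot needed [-0.0004  0.0003  0.0111]
  shift cm [-0.2   0.9   0.03] mm-> -4.0 10.0
w9 y=0.0025*x+-0.0010*z+-0.01564 resid 0.0006 2058 x range -0.114 -0.024
```

View pics/c16.png

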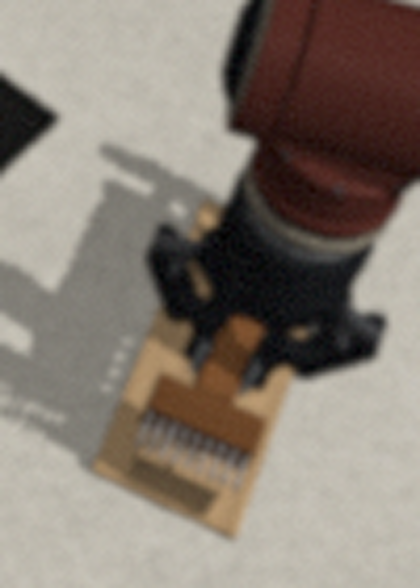

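View pics/w9.png

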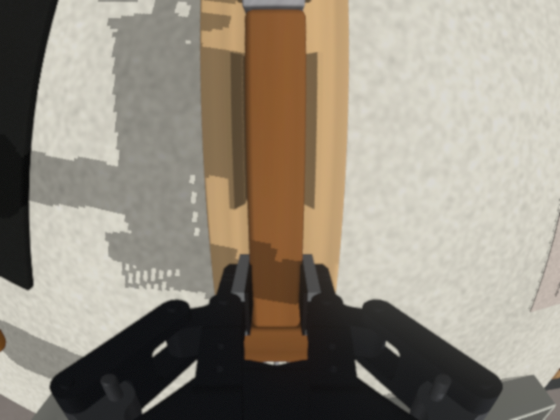

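Emit:
servo_tool(commands=[0, 0, 0.009, -0.25, 0.3, 0, 0, 0, 0, 0.003, -0.1, 0.4, 0, 0])

```text
t: 14.65
tool_pos: [0.5497, 0.2981, 0.0597]
tool_rot: [-1.559, -0.209, 0.191]
contact_force: [5.7, 0.8, 1.5]
opening: 0.0213
```

```bash
python3 - <<'E'
from h import *
st(-.004,.0)
E
```

```text
t 14.65 comb in seat mm [-1.  -0.2 16. ] F seat [ 5.7 -0.7  1.5] T [ 0.12 -0.68  0.04] open 0.0213
  rot needed [-0.001   0.0005  0.0117]
  shift cm [-0.32  1.6   0.02] mm-> -4.0 0.0
```

Emit:
servo_tool(commands=[0, 0, 0.02, -0.5, 0.4, 0, 0, 0, 0, 0.01, -0.4, 0.5, 0, 0])

```text
t: 14.85
tool_pos: [0.5467, 0.2975, 0.0562]
tool_rot: [-1.56, -0.197, 0.203]
contact_force: [7.0, 0.4, 3.5]
opening: 0.0215
```

```bash
python3 - <<'E'
from h import *
st(-.004,.0)
E
```

```text
t 14.85 comb in seat mm [-4.1 -0.  13. ] F seat [ 6.9 -1.4  3.5] T [ 0.14 -0.84  0.1 ] open 0.0215
  rot needed [-0.002   0.0005 -0.0036]
  shift cm [0.01 1.3  0.  ] mm-> -4.0 0.0
```

Emit:
servo_tool(commands=[0, 0, 0, -0.15, 0.5, 0, 0, 0, 0, 0, -0.15, 0.5, 0, 0])

```text
t: 15.05
tool_pos: [0.5496, 0.2988, 0.0521]
tool_rot: [-1.556, -0.208, 0.19]
contact_force: [5.6, 1.8, 1.9]
opening: 0.0213
```

```bash
python3 - <<'E'
from h import *
st(-.004,.0)
E
```

```text
t 15.05 comb in seat mm [-1.   0.5  8.4] F seat [5.9 0.3 1.9] T [ 0.11 -0.65  0.03] open 0.0213
  rot needed [-0.0037  0.0003  0.0121]
  shift cm [-0.31  0.84 -0.05] mm-> -4.0 0.0
```

Emit:
servo_tool(commands=[0, 0, 0.02, -0.5, 0.2, 0, 0, 0, 0, 0.005, -0.4, 0.4, 0, 0])

```text
t: 15.25
tool_pos: [0.5464, 0.2981, 0.0509]
tool_rot: [-1.557, -0.201, 0.199]
contact_force: [7.3, 1.2, 2.5]
opening: 0.0217
```

```bash
python3 - <<'E'
from h import *
st(-.004,.0)
snap('scene','s6');crop('s6',350,200,450,340,4.2,'c17');snap('wrist','w10')
from fit import *
st(-.004,.0)
o,p,R=pose();fit('w10',p,R,22,240)
E
```

```text
t 15.25 comb in seat mm [-4.2  0.6  7.5] F seat [ 7.4 -0.7  2.5] T [ 0.09 -0.86  0.13] open 0.0217
  rot needed [-0.0045  0.0006  0.0019]
  shift cm [ 0.02  0.75 -0.06] mm-> -4.0 0.0
t 15.35 comb in seat mm [-4.6  0.6  7.4] F seat [ 8.5 -1.8  1.6] T [ 0.05 -0.87  0.1 ] open 0.0219
  rot needed [-0.0045  0.0006  0.0013]
  shift cm [ 0.06  0.74 -0.06] mm-> -4.0 0.0
w10 y=0.0195*x+-0.0012*z+-0.01536 resid 0.0006 2055 x range -0.113 -0.025
```

View pics/c17.png

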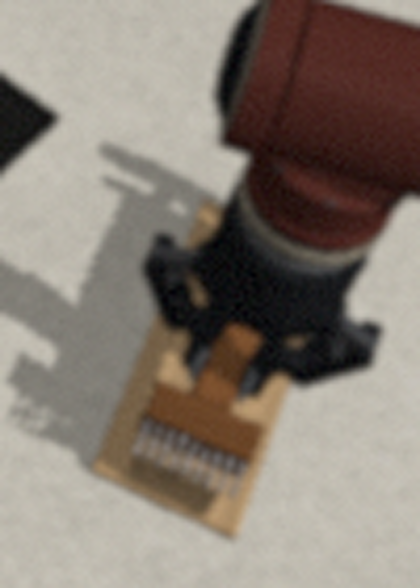

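Emit:
servo_tool(commands=[0, 0, 0.005, -0.25, 0.5, -0.05, 0, 0, 0, 0.005, -0.25, 0.4, -0.05, 0])

```text
t: 15.55
tool_pos: [0.5478, 0.2982, 0.0481]
tool_rot: [-1.554, -0.205, 0.194]
contact_force: [6.9, 2.1, 2.1]
opening: 0.0216
```

```bash
python3 - <<'E'
from h import *
st(-.004,.0)
E
```

```text
t 15.55 comb in seat mm [-2.9  0.3  4.5] F seat [7.2 0.3 2.1] T [ 0.24 -0.73 -0.03] open 0.0216
  rot needed [-0.0066  0.0001  0.0082]
  shift cm [-0.11  0.45 -0.03] mm-> -4.0 0.0
```

Emit:
servo_tool(commands=[-0.006, 0, 0.01, -0.3, 0.4, -0.05, 0, 0, 0, 0.005, -0.25, 0.4, -0.05, 0])

```text
t: 15.75
tool_pos: [0.5487, 0.2982, 0.0462]
tool_rot: [-1.558, -0.205, 0.192]
contact_force: [6.0, 1.6, 2.3]
opening: 0.0215
```

```bash
python3 - <<'E'
from h import *
st(-.004,.0)
snap('wrist','w11')
from fit import *
o,p,R=pose();fit('w11',p,R,22,240)
E
```

```text
t 15.75 comb in seat mm [-2.   0.1  2.6] F seat [6.2 0.1 2.3] T [ 0.15 -0.7  -0.02] open 0.0215
  rot needed [-0.0029 -0.0006  0.009 ]
  shift cm [-0.2   0.25 -0.01] mm-> -4.0 0.0
w11 y=0.0193*x+-0.0008*z+-0.01581 resid 0.0006 2048 x range -0.113 -0.025
```

Emit:
servo_tool(commands=[-0.003, 0, 0, -0.25, 0.35, 0, 0, 0, 0, 0, -0.2, 0.35, 0, 0])

```text
t: 16.0
tool_pos: [0.5492, 0.2985, 0.0454]
tool_rot: [-1.558, -0.215, 0.182]
contact_force: [-1.7, -2.8, 13.1]
opening: 0.0211
```

```bash
python3 - <<'E'
from h import *
st(-.002,.0)
E
```

```text
t 16.00 comb in seat mm [-1.5  0.3  1.4] F seat [-2.3 -2.3 13.1] T [-0.68  0.52 -0.  ] open 0.0211
  rot needed [-0.0005 -0.0008  0.0208]
  shift cm [-0.06  0.13 -0.03] mm-> -2.0 0.0
```

```bash
python3 - <<'E'
from h import *
snap('wrist','w12');snap('scene','s7');crop('s7',350,200,450,340,4.2,'c18')
from fit import *
st()
o,p,R=pose();fit('w12',p,R,22,240)
E
```

```text
t 16.10 comb in seat mm [-1.4  0.3  1.4] F seat [ 1.5 -1.6  8. ] T [-0.36  0.1   0.07] open 0.0215
  rot needed [-0.0006 -0.0008  0.0211]
  shift cm [ 0.14  0.14 -0.03] mm-> 0 0
w12 y=0.0213*x+0.0024*z+-0.01559 resid 0.0006 2057 x range -0.113 -0.025
```

View pics/c18.png

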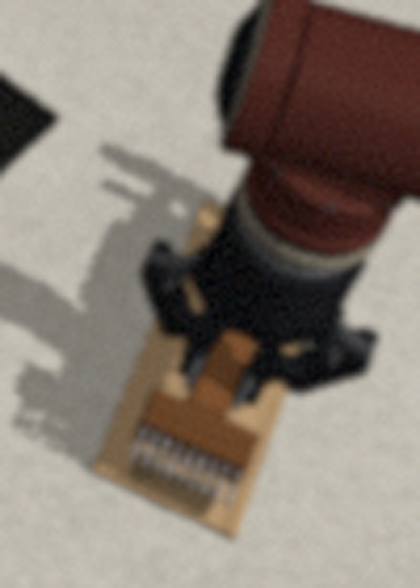

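View pics/w12.png

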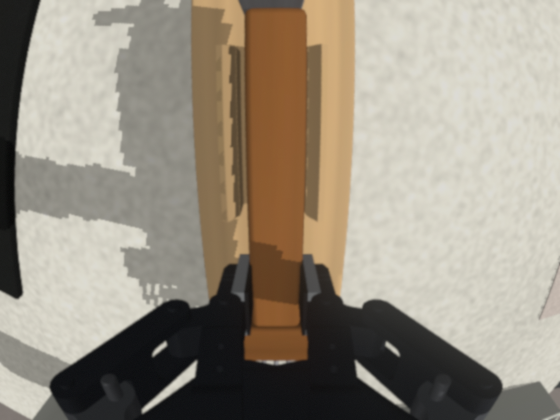

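Emit:
servo_tool(commands=[0, 0, 0, 0, 0, 0, 0.3, 0, 0, 0, 0, 0, 0, 0.5, 0, 0, 0, 0, 0, 0, 0.8, 0, 0, 0, 0, 0, 0, 0.8, 0, 0, 0, 0, 0, 0, 0.8, 0, 0, 0, 0, 0, 0, 0.8], grip_force=20)

```text
t: 16.7
tool_pos: [0.5471, 0.2987, 0.046]
tool_rot: [-1.558, -0.212, 0.185]
contact_force: [0.4, -0.4, -0.2]
opening: 0.0685
```

```bash
python3 - <<'E'
from h import *
st()
snap('wrist','w13')
E
```

```text
t 16.70 comb in seat mm [-3.4  1.   2.1] F seat [ 0.3 -0.5 -0.2] T [0.03 0.05 0.02] open 0.0685
  rot needed [-0.0016 -0.0007  0.0179]
  shift cm [ 0.34  0.21 -0.1 ] mm-> 0 0
```

View pics/w13.png

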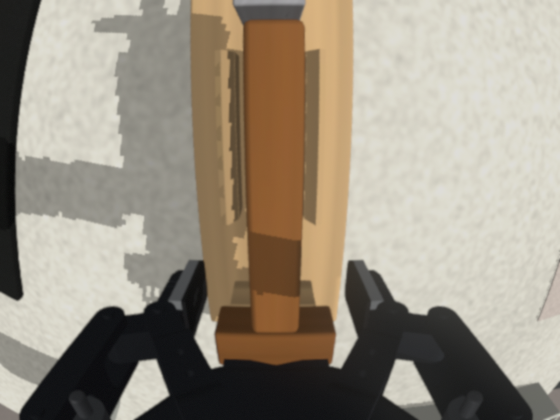

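Released. Rise clear and check.

Emit:
servo_tool(commands=[0, 0, 0, 0, -0.5, 0, 0.8, 0, 0, 0, 0, -2, 0, 0.8, 0, 0, 0, 0, -4, 0, 0.8, 0, 0, 0, 0, -4, 0, 0.8, 0, 0, 0, -2, -4, 0, 0.8, 0, 0, 0, -2, -4, 0, 0.8, 0, 0, 0, -1, -1, 0, 0.8, 0, 0, 0, 0, 0, 0, 0.8])

```text
t: 17.55
tool_pos: [0.493, 0.2841, 0.2483]
tool_rot: [-1.558, -0.209, 0.187]
contact_force: [-0.9, 0.0, -0.3]
opening: 0.0685
```

```bash
python3 - <<'E'
from h import *
snap('wrist','w14');snap('top','t2')
plan([.5,.3,.2],SY)
crop('w14',230,120,330,320,3.7,'c19')
E
```

```text
t 17.65 pos [0.4934 0.2839 0.2462] xaxis yaw deg 14.45 y [ 0.0112  0.004  -0.9999] F [ 0.03 -0.29  0.26] T [ 0.02 -0.01 -0.04] open 0.0687 q [ 0.39 -0.1   1.73 -0.    1.49 -1.43]
 rot [-0.001  -0.0017  0.0119]
 rot [-1.8600e-02  3.1399e+00 -1.6000e-03]
 shift cm [0.99 4.63 1.38] shift in target frame [1.05 4.62 1.39]
```

View pics/w14.png

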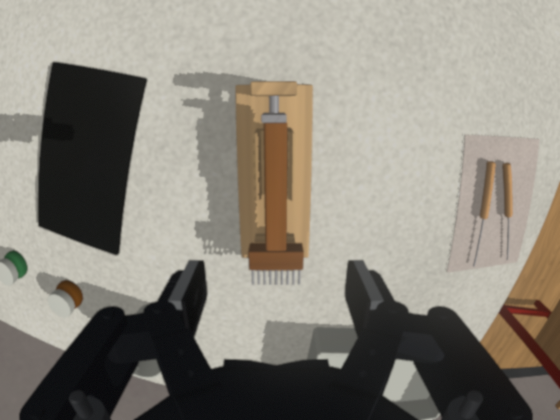

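View pics/c19.png

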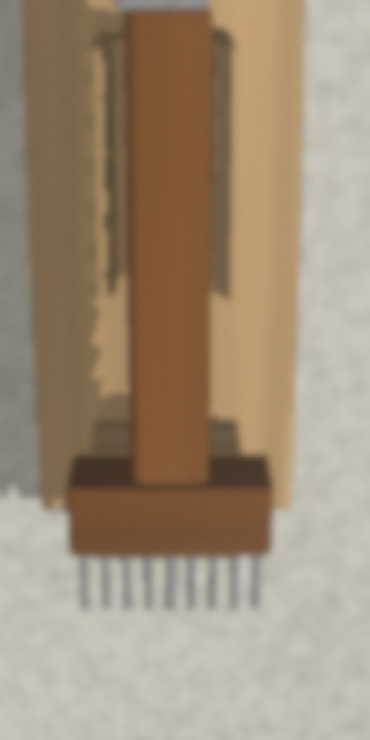

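View pics/t2.png

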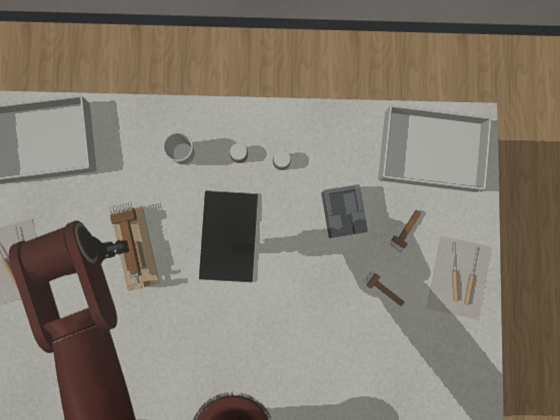

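```bash
python3 - <<'E'
from h import *
im=load('w14')
X=np.array([np.cos(SY),np.sin(SY),0]);Y=np.array([-np.sin(SY),np.cos(SY),0]);O=np.array([*S,.0])
sf=lambda P:np.array([(P-O)@X,(P-O)@Y,P[2]])
def reg(u0,u1,v0,v1):
    Q=np.array([sf(wpt(im,u,v)) for v in range(v0,v1) for u in range(u0,u1) if im['depth'][v,u]>0])
    A=np.c_[Q[:,:2],np.ones(len(Q))];s=np.linalg.lstsq(A,Q[:,2],rcond=None)[0];print(len(Q),'med z',np.median(Q[:,2]).round(4),'x slope %.4f y slope %.4f'%tuple(s[:2]),Q.mean(0).round(4))
reg(269,284,128,245); reg(255,298,255,266); reg(269,284,128,180)
c=lambda x,y,z:sf(wpt(im,(x+.5)/3.7-.5+230,(y+.5)/3.7-.5+120,z)).round(4)
print('butt',c(128,11,.061),c(210,11,.061),'junc',c(135,485,.061),c(209,485,.061),'front',c(70,553,.061),c(270,553,.061),'neck axis')
E
```

```text
1747 med z 0.0611 x slope -0.0005 y slope -0.0009 [-0.0153  0.0018  0.0611]
469 med z 0.0613 x slope 0.0020 y slope 0.0072 [0.0715 0.0016 0.0613]
776 med z 0.0611 x slope -0.0015 y slope -0.0061 [-0.0509  0.0018  0.0611]
butt [-0.0828 -0.01    0.061 ] [-0.0827  0.0123  0.061 ] junc [ 0.0595 -0.0095  0.061 ] [0.0596 0.0131 0.061 ] front [ 0.0838 -0.0304  0.061 ] [0.084  0.0327 0.061 ] neck axis
```

```bash
python3 - <<'E'
from h import *
print(ticket.finish_job(), monitor.get_obs()['t'])
E
```

```text
the job is handed in; nothing more can be done
the job is handed in; nothing more can be done
```

I laid the comb on the black board, took it again by the neck and seated it in the cradle, and the job is handed in. The clock read about 17.7 s, and no verdict was reported.

**On the board:** I lifted the largest comb straight out of the grey dock by its handle. It went down on the board at about 3 N of contact and I let go. The pictures showed it lying flat with the fingers clear.

**In the cradle:** I pushed the butt roughly 9 mm onto the sprung pad and lowered the comb until the floor contact showed in the force. I then let go and moved the arm clear.

**Last checks, taken after I let go:**

| Check | Measured | Expected |
|---|---|---|
| Height of the comb's upper face | 0.061 m | 0.061 m |
| Tilt | below 0.01 rad | below 0.05 rad |
| Lengthwise position | within about 1 mm of the seat | within 3 mm |
| Sideways position | 1 to 2 mm off the seat | within 4 mm |
| Cup and jars | in the same place in the top picture | not moved |

**Disagreements and limits:**
- The pictures put the pad about 3 mm back, while the geometry of a seated comb says 5 mm. They also measured the comb about 1–2 mm short, which accounts for part of the difference. Both values are inside the 2 to 8 mm allowed.
- The comb tilted about 0.02 rad in the grip while it was being lowered against the spring. It lay level once home.

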